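# Making up an order at the audio show counter

### The arm

A 6-joint arm with a two-finger parallel gripper is mounted at the origin on the work surface. World frame = base frame: x ahead of the robot, y to its left, z up, the work surface at z = 0. Lengths are in mm, angles in rad, forces in N, time in s.
With the tool pointing down it reaches from about 325 to 775 mm from the base axis. Payload 5.5 kg.
Tool frame: the origin (TCP) lies on the mounting face of the last link; the fingertips stand 173 mm ahead of it and the grasp point (between the pads) lies 155 mm ahead of it; z points along the fingers, x is the direction in which the jaws open and shut, and the axes are right-handed (so a half turn about z gives the same grasp; the last joint's range is limited). The gripper opens to 85 mm and grips with 20 to 120 N. Pads are 22 mm wide; open, the fingers measure 114 mm over their backs; the gripper's body (76 mm by 85 mm) begins 54 mm behind the grasp point. The pads swing forward as they close: fully open they stand 13 mm farther back than shut.
Start: joints at [-1.203, 0.091, 1.231, -0, 1.82, -0.057], TCP at [247.285, -546.688, 404.675] pointing down, gripper open.
Joint ranges: [-2.87, 2.87], [-0.86, 2.18], [0.17, 2.46], [-1.51, 4.65], [0.06, 2.69], [-2.65, 2.65]. Speed limits (rad/s): [2.57, 2.57, 3.01, 3.14, 3.14, 3.14].

### API

Orientations are given as a rotation vector (axis times angle).
In Python, from rig import bot, capture gives the robot as it stands.
- The arm moves only by the tool play_rows, never from a script. Its argument "targets" is a list that holds one entry, the list of rows, each a list of 5 numbers: the shift along the tool's x, y, z in units of 25 mm (1.0 is 25 mm), then the turn about the tool's z in rad, then the finger opening in mm, from 0 to 85.4. In form: [[[x, y, z, spin, gripper], ...]]. A call has 1 to 5 rows; each row is the pose to reach, as a shift and turn from the pose measured when the call began, along the tool's axes at that moment; what a row does not reach only later rows make up. A row lasts 1/10 s, in which the tool goes at most 50 mm and 8.59 degrees, less where a joint would pass 70% of its speed; a pose out of reach is approached as far as the arm can. A call with a gripper value outside its range is refused whole. The fingers move at their own pace and stop on an object; the grip force is fixed at half the most. Time passes only in rows, so rows that repeat a pose let the fingers close. It gives the time, the measured TCP pose, the force and the opening at its end, in the units of the state.
- bot.observe(): the state, without advancing time (a new reading comes with each control period).
- capture(name): name is "side" or "top"; returns a dict with "img" (384x512x3 uint8, red, green, blue), "depth" (384x512 float32, mm along the optical axis (not along the pixel's ray), 0 where there is no reading), "K" (3x3 intrinsics, pixels), "distortion" ([k1, k2, p1, p2, k3] as OpenCV has them; the pictures are not rectified), "extrinsics" (4x4, takes a point from world to camera coordinates). Camera axes: x right, y up, looking along -z (the intrinsics and any distortion apply to the point x, -y, -z); pixel columns grow to the right and rows downward; lengths in mm; the calibration is good to about 2 mm. A picture is of the moment at which its call begins.
- bot.close_job(): hands the job in, once; it reports no verdict.
The state is a dict: "t": time; "joint_pos": joint angles; "qd": joint speeds; "joint_efforts": joint torques, N m; "position": TCP position; "ee_rot": TCP orientation; "force": force on the tool from outside, world axes, zero at the start; "torque": the same for the moment, N m; "width": finger opening in mm.
Only numpy, scipy, OpenCV 4.12 (cv2) and the standard library are available. Lean on these libraries where they do the work, as an engineer would, in place of code of your own. Each camera call takes 0.05 s, during which the arm holds its last target.

### The job

Make up the order: take the front carton out of the sloped roller lane so that those behind roll down to the stop, and set it gently, flat, in one bay of the black tray; then take the carton that has rolled to the front and set it the same way in the other bay. Then draw the red case straight up out of its light stand, without tipping or shifting the stand, and stand it upright in the slot at the tray's far side, right down on the slot's floor. Leave the last carton in the lane, rolled home to the stop, and everything else where it is.

Things in the scene. Friction and masses are not known exactly. Their poses are not given: they have to be found in the camera images.
- rack: sloped roller lane of aluminium with a red stop plate at its low front end, fixed to the table. Its own z is vertical; the lane rises along the rack's +x at 0.20 rad (11.5 degrees), so cartons roll towards -x against the stop, at up to about 0.3 m/s. Origin on the table straight under lane_home. Lane 290 mm long; side guides 72 mm apart over their outsides, 10 mm above the roller tops; stop 76 mm wide, 19 mm above the roller tops.
- lane_home (a point): point on the roller tops, 55 mm above the table, where the origin of a carton lies that has rolled fully home against the stop (axes as the rack's, not sloped)
- carton_a: cardboard carton with blue panels on its sides and top and a white patch on top, 84 long (its x) x 56 wide (its y) x 62 high, about 0.15 to 0.3 kg; origin at the centre of its underside, z up through it; first in the lane at the start, resting against the stop, pitched with the lane (its x points up the lane)
- carton_b: cardboard carton with blue panels on its sides and top and a white patch on top, 84 long (its x) x 56 wide (its y) x 62 high, about 0.15 to 0.3 kg; origin at the centre of its underside, z up through it; second in the lane, touching the first
- carton_c: cardboard carton with blue panels on its sides and top and a white patch on top, 84 long (its x) x 56 wide (its y) x 62 high, about 0.15 to 0.3 kg; origin at the centre of its underside, z up through it; third and last in the lane
- tray: black order tray, fixed, 172 (x) x 217 (y), floor 6 thick; origin on the table near its centre. Two open bays side by side in y, walls and 5 mm divider 22 above the floor; behind them at +x a tall slot along y for one case.
- bay_left (a point): centre of the floor of the bay at the tray's +y side, 6 above the table; the bay is 132 (tray x) x 100 (tray y) inside; axes as the tray's
- bay_right (a point): the same for the bay at the tray's -y side
- tray_slot (a point): centre of the slot's floor, 6 above the table; the slot is 20 wide (tray x) x 150 long (tray y) x 55 deep; axes as the tray's
- stand: white light free-standing stand (100 g, loose), base 100 (x) x 160 (y) x 6; origin under its centre; a slot along its y, 16 wide x 134 long, 36 deep above the 6 mm base, holds the case
- case: red flat disc case standing on edge in the stand's slot, 12 thick (its x) x 124 wide (its y) x 124 high, 0.09 to 0.14 kg, rigid; origin at the centre of its lower edge, z up
- remote: bystander: black remote control lying flat behind the stand, 45 x 170 x 18; origin under its centre
- puck: bystander: aluminium puck, diameter 48, height 28, beside the tray; origin under its centre
- foot: bystander: brass loudspeaker foot, diameter 64, height 48, behind the tray; origin under its centre
- spray: bystander: white spray bottle with a blue cap, diameter 52, height 140; origin under its centre
- mug: bystander: blue mug, diameter 80, height 90; origin under its centre
- driver: bystander: screwdriver with an orange handle, 180 long, lying on the table in front of the lane; origin at the underside of its middle
There are look-alikes about, which are no part of the job. Leave any purple look-alike of the carton_a alone.

How it is judged:
By the outcome, as a careful person would: the job done as asked, in the order asked, and still so for the second after the job is handed in, with the robot touching nothing.
It also fails if it takes over 72 s, if anything falls off the work surface, if the arm or the gripper's body presses on something with over 40 N, if the wrist force passes 120 N, or if a joint passes its speed limit or range.

## Working session

There is one attempt and no reset: what is moved stays moved. The work goes in short steps, Python scripts to look and compute and a tool call to move; the robot and the scene stay as the last step left them, time stands still between calls to the robot, and variables do not carry over. Pictures are saved under pics/ and viewed, and the job is handed in when it is done.

Besides the shell and the picture viewer there is one more tool, called after "Emit:" as name([rows], argument=value, ...), one row to a line, values as JSON. play_rows: Moves the arm, as the interface text tells. Its arguments: {"type":"object","properties":{"targets":{"type":"array"}},"required":["targets"]}

```bash
ls; mkdir -p pics
python3 - <<'E'
from rig import bot,capture
import cv2,numpy as np
print(bot.observe())
for n in("side","top"):
    c=capture(n); cv2.imwrite(f"pics/{n}0.png",c["img"][:,:,::-1]); print(n,c["K"],c["distortion"],c["extrinsics"].round(3))
    np.savez(f"{n}0.npz",**c)
E
```

```text
pics
{'t': 0.0, 'joint_pos': array([-1.20271423e+00,  9.18701724e-02,  1.23189049e+00, -1.55690872e-05,
        1.81980918e+00, -5.66743222e-02]), 'qd': array([-0.00071938, -0.00120469,  0.00025398, -0.00212581,  0.0003772 ,
        0.00119808]), 'joint_efforts': array([ 9.06987734e-04, -4.58729231e+01, -4.18023491e+01,  5.14979342e-05,
        1.16669474e-02, -5.11677058e-06]), 'position': array([ 247.28947491, -546.73088521,  403.54116525]), 'ee_rot': array([-2.63880590e+00,  1.70266367e+00,  2.52312475e-03]), 'force': array([-0.23552457,  0.23313379, -0.46199613]), 'torque': array([-0.01539901,  0.00268744, -0.01529799]), 'width': 85.7475770544961}
side [[406.22634687   0.         259.58553749]
 [  0.         406.22634687 194.96307603]
 [  0.           0.           1.        ]] [-0.02862243  0.          0.          0.          0.        ] [[-9.120000e-01 -4.100000e-01 -1.600000e-02  4.797340e+02]
 [ 2.690000e-01 -6.270000e-01  7.310000e-01 -1.698550e+02]
 [-3.100000e-01  6.620000e-01  6.820000e-01 -1.136914e+03]
 [ 0.000000e+00  0.000000e+00  0.000000e+00  1.000000e+00]]
top [[409.75173136   0.         256.546477  ]
 [  0.         409.75173136 195.13084803]
 [  0.           0.           1.        ]] [0.02005104 0.         0.         0.         0.        ] [[-7.000000e-03 -1.000000e+00  3.000000e-03  5.507000e+01]
 [ 9.800000e-01 -6.000000e-03  2.000000e-01 -5.510640e+02]
 [-2.000000e-01  4.000000e-03  9.800000e-01 -1.225094e+03]
 [ 0.000000e+00  0.000000e+00  0.000000e+00  1.000000e+00]]
```

View pics/side0.png

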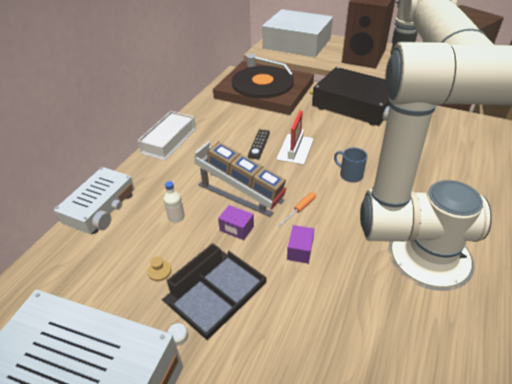

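View pics/top0.png

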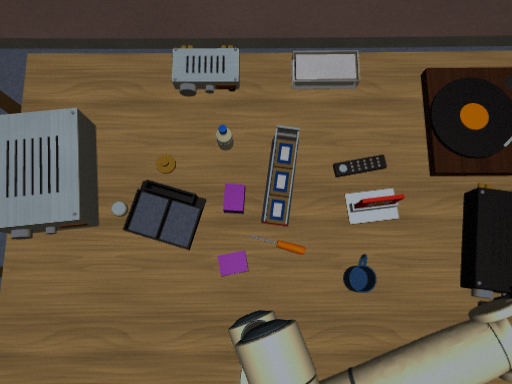

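```bash
cat > h.py <<'E'
import cv2,numpy as np
def ray(c,uv):
    p=cv2.undistortPoints(np.float64(uv).reshape(-1,1,2),c["K"],c["distortion"]).reshape(-1,2)
    d=np.c_[p[:,0],-p[:,1],-np.ones(len(p))]
    E=c["extrinsics"];R=E[:3,:3];return -R.T@E[:3,3], d@R
def plane(c,uv,z):
    o,d=ray(c,uv); return o+d*((z-o[2])/d[:,2])[:,None]
def dep(c,uv):
    uv=np.float64(uv).reshape(-1,2);o,d=ray(c,uv)
    D=c["depth"][uv[:,1].round().astype(int),uv[:,0].round().astype(int)]
    return o+d*D[:,None]
def proj(c,P):
    E=c["extrinsics"];q=np.float64(P).reshape(-1,3)@E[:3,:3].T+E[:3,3];q=q*[1,-1,-1]
    return cv2.projectPoints(q,np.zeros(3),np.zeros(3),c["K"],c["distortion"])[0].reshape(-1,2)
def cloud(c):
    h,w=c["depth"].shape;v,u=np.mgrid[:h,:w]
    return dep(c,np.c_[u.ravel(),v.ravel()]).reshape(h,w,3)
def load(n): return dict(np.load(n))
E
python3 - <<'E'
from h import *
c=load("top0.npz");s=load("side0.npz")
def crop(c,x0,y0,x1,y1,k,n):
    cv2.imwrite("pics/"+n,cv2.resize(c["img"][y0:y1,x0:x1,::-1],None,fx=k,fy=k,interpolation=cv2.INTER_CUBIC))
crop(c,110,120,310,260,4,"t_crop1.png")
crop(s,140,110,340,240,4,"s_crop1.png")
crop(c,320,140,420,240,5,"t_crop2.png")
crop(s,150,230,290,340,5,"s_crop2.png")
t=cloud(c)
hsv=cv2.cvtColor(c["img"],cv2.COLOR_RGB2HSV)
print("table z check",t[300,100],t[100,100])
# cartons: blue
m=cv2.inRange(hsv,(105,80,40),(125,255,255)); m[:, :255]=0;m[:,310:]=0
n,l,st,ce=cv2.connectedComponentsWithStats(m)
for i in range(1,n):
    if st[i,4]>15: print(st[i],ce[i],np.median(t[l==i],0))
E
```

```text
table z check [235.24577072 537.00876827  -0.92709197] [ 8.96995673e+02  5.82932780e+02 -2.71679933e-01]
[277 143  16  21 156] [284.46794872 153.05128205] [658.76311868 -32.69553961 149.25221412]
[273 171  16  21 153] [280.66666667 181.16339869] [576.8274386  -20.4288055  131.96715283]
[270 199  15  21 151] [276.8410596  209.22516556] [496.31429574  -8.07557547 115.78375007]
```

View pics/t_crop1.png

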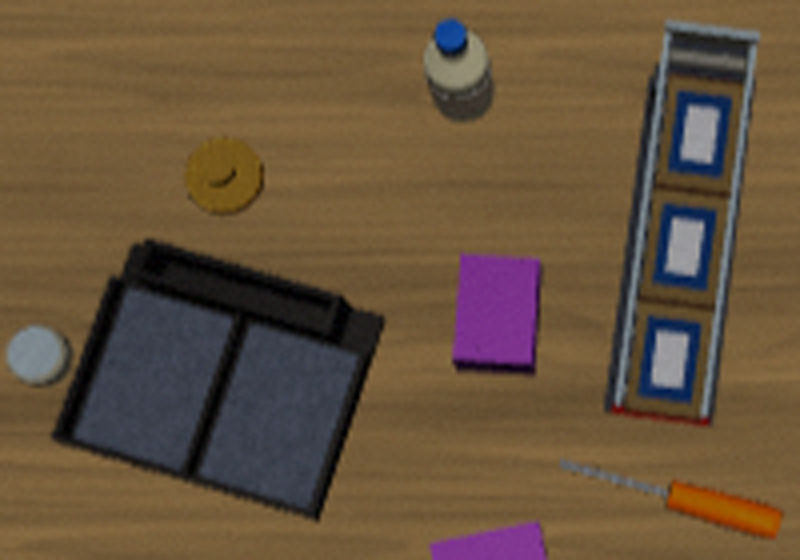

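View pics/s_crop1.png

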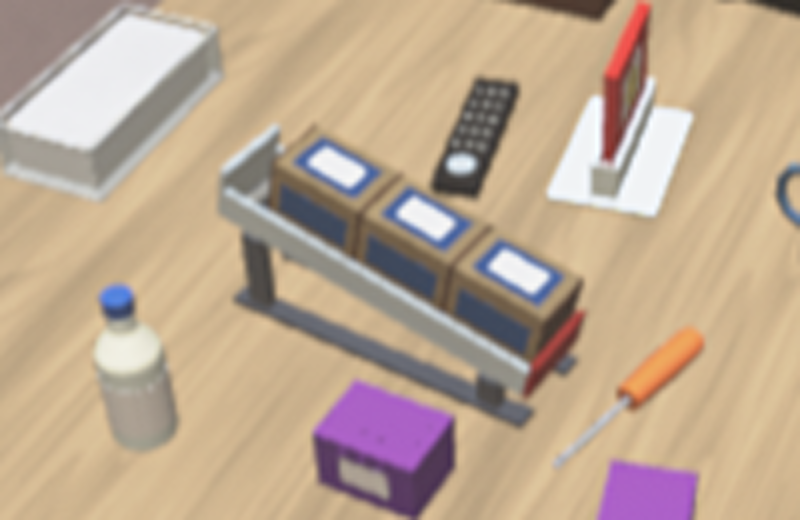

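View pics/t_crop2.png

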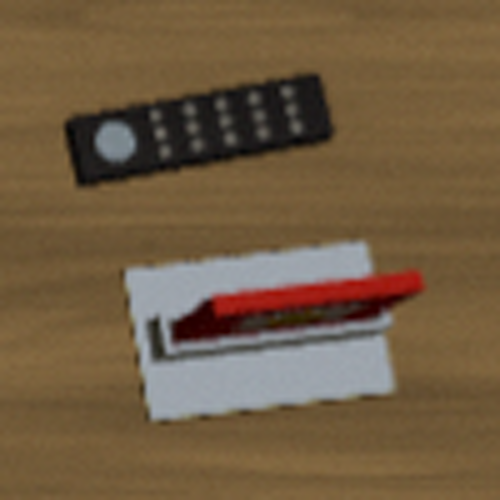

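View pics/s_crop2.png

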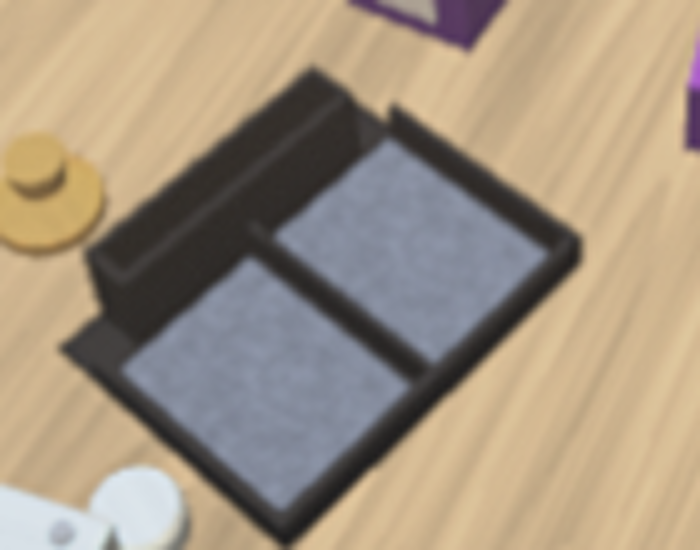

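Run:
```python
from h import *
c=load("top0.npz");s=load("side0.npz")
T=cloud(c);S=cloud(s)
for nm,cc,P,x0,x1,y0,y1 in(("top",c,T,262,300,135,225),("side",s,S,205,285,140,200)):
    hsv=cv2.cvtColor(cc["img"],cv2.COLOR_RGB2HSV)
    m=np.uint8((hsv[...,1]<60)&(hsv[...,2]>(120 if nm=="top" else 190)))*255
    w=np.zeros_like(m);w[y0:y1,x0:x1]=m[y0:y1,x0:x1]
    n,l,st,ce=cv2.connectedComponentsWithStats(w)
    for i in range(1,n):
        if st[i,4]>20:print(nm,st[i],ce[i].round(1),P[l==i].mean(0).round(1))
# tray bays
hsv=cv2.cvtColor(c["img"],cv2.COLOR_RGB2HSV)
print(hsv[210,150],hsv[220,180],hsv[192,165])
for nm,cc,P,x0,x1,y0,y1,q in(("top",c,T,120,210,175,252,(150,210)),("side",s,S,160,270,240,340,(205,305))):
    sel=(P[...,2]>1)&(P[...,2]<11)
    w=np.zeros(sel.shape,np.uint8);w[y0:y1,x0:x1]=sel[y0:y1,x0:x1]
    hh=cv2.cvtColor(cc["img"],cv2.COLOR_RGB2HSV)
    print(hh[q[1],q[0]])
    w&=np.uint8((hh[...,2]>70)&(hh[...,0]>95)&(hh[...,0]<130))
    n,l,st,ce=cv2.connectedComponentsWithStats(w)
    for i in range(1,n):
        if st[i,4]>200:
            pts=P[l==i]; print(nm,st[i],pts.mean(0).round(1),cv2.minAreaRect(np.float32(pts[:,:2])))
# tray tall parts in top cloud
sel=np.zeros(T.shape[:2],bool);sel[170:250,115:215]=1
p=T[sel]; p=p[(p[:,2]>12)&(p[:,2]<75)&(p[:,0]<650)]
print(np.histogram(p[:,2],bins=np.arange(0,80,4)))
np.save("tray.npy",p)
```

```text
top [295 135   4  22  25] [296.1 144.9] [698.6 -71.  104.8]
top [264 144  11  77  78] [269.1 182.4] [583.5  13.3  95.2]
top [280 146  10  15 106] [284.5 153.1] [658.5 -31.5 149.3]
top [288 158   7  51  51] [290.9 183. ] [579.  -52.3 105.5]
top [277 175   9  14 107] [280.9 181.2] [577.3 -20.2 132.3]
top [273 203   9  14 108] [277.  209.3] [496.   -8.2 115.6]
side [276 140   9  21 106] [281.3 152.8] [ 559.9 -270.3    6.1]
side [217 147  14  10  83] [224.  151.3] [657.6 -29.8 150. ]
side [252 149   7   4  23] [254.9 150.5] [ 646.3 -227.2   20.7]
side [239 159  15  11  89] [246.1 164.1] [576.5 -17.8 133.6]
side [205 162  20  13  29] [214.3 167.9] [680.3   0.7  99.9]
side [262 172  15  11  91] [269.4 177.5] [490.7   2.8 125.2]
side [227 176  42  24  61] [247.6 187.6] [549.6  32.   88.1]
[111  59  82] [112  57  85] [160  33  23]
[111  59  82]
top [129 193  39  43 924] [501.7 399.8   5.3] ((502.1114501953125, 400.12921142578125), (89.09529876708984, 124.96739196777344), 72.2077407836914)
top [160 202  39  44 982] [471.6 298.9   5.3] ((471.5216064453125, 299.0723876953125), (89.55879974365234, 124.45394897460938), 72.9563217163086)
[110  40 161]
side [ 205  257   55   45 1237] [474.3 296.1   6.5] ((476.3005676269531, 294.0303955078125), (90.70430755615234, 123.50651550292969), 72.9853744506836)
side [ 174  281   58   51 1513] [505.5 397.8   6. ] ((507.1138000488281, 396.49017333984375), (93.73410034179688, 121.86083221435547), 72.18121337890625)
(array([  0,   0,   0, 102,  77, 137, 306, 159,  41,  21,  14,  23,  31,
        33, 114, 107,   6,   0,   0]), array([ 0,  4,  8, 12, 16, 20, 24, 28, 32, 36, 40, 44, 48, 52, 56, 60, 64,
       68, 72, 76]))
```

Run:
```python
from h import *
c=load("top0.npz");s=load("side0.npz")
T=cloud(c);S=cloud(s)
yaw=-0.292;R=np.array([[np.cos(yaw),-np.sin(yaw)],[np.sin(yaw),np.cos(yaw)]])
o=np.array([488.,348.5])
def fr(P): return np.concatenate([(P[...,:2]-o)@R,P[...,2:]],-1)
import sys
for nm,P,b in(("top",T,(170,250,115,215)),("side",S,(240,340,155,275))):
    p=fr(P[b[0]:b[1],b[2]:b[3]]).reshape(-1,3)
    for lo,hi in((-110,-80),(-50,50),(-70,-40),(40,70)):
        q=p[(p[:,1]>lo)&(p[:,1]<hi)&(p[:,0]>-95)&(p[:,0]<120)]
        print(nm,lo,hi)
        for x in range(50,116,3):
            k=q[(q[:,0]>=x)&(q[:,0]<x+3)][:,2]
            if len(k):print("  ",x,len(k),np.percentile(k,[0,25,50,75,100]).round(0))
        if nm=="top":
            hi_=p[(p[:,2]>57)&(p[:,2]<66)]
    h=p[(p[:,2]>56)&(p[:,2]<66)&(abs(p[:,0]-85)<40)]
    print(nm,len(h),h.min(0),h.max(0),cv2.minAreaRect(np.float32(h[:,:2])),np.histogram(h[:,0],bins=np.arange(50,115,3)))
    w=p[(p[:,2]>20)&(p[:,2]<32)]
    print("walls",np.percentile(w,[0,1,99,100],axis=0).round(1))
```

```text
top -110 -80
   50 9 [ 2.  4.  6. 14. 27.]
   53 9 [ 0.  6.  6. 23. 27.]
   56 10 [ 2.  5.  7. 21. 32.]
   59 7 [ 3.  5.  6. 21. 29.]
   62 9 [-5.  2.  6. 11. 50.]
   65 14 [-0.  2.  6. 33. 61.]
   68 11 [ 1.  4.  4. 15. 50.]
   71 11 [-0.  4.  5. 10. 50.]
   74 13 [-6.  3.  6. 11. 55.]
   77 10 [ 1.  3.  5.  8. 44.]
   80 12 [-0.  2.  4. 17. 56.]
   83 13 [-3.  3.  5.  8. 60.]
   86 12 [ 1.  4.  7. 17. 61.]
   89 10 [-3.  4.  5.  8. 50.]
   92 10 [ 3.  4.  6.  8. 56.]
   95 8 [ 1.  3.  5. 15. 56.]
   98 7 [-3. -1. -0.  1.  3.]
   101 8 [-6. -5. -2. -1.  2.]
   104 8 [-7. -2. -2. -0.  1.]
   107 9 [-4. -2. -0.  0.  2.]
   110 6 [-5. -4. -3. -0.  1.]
   113 9 [-7. -4. -2. -1.  3.]
top -50 50
   50 30 [ 1.  3.  6.  8. 29.]
   53 28 [-0.  4.  6.  8. 26.]
   56 26 [-1.  3.  5.  8. 27.]
   59 28 [-2.  2.  5.  7. 30.]
   62 94 [-1. 10. 29. 47. 64.]
   65 31 [52. 57. 60. 61. 67.]
   68 22 [55. 59. 59. 61. 64.]
   74 1 [10. 10. 10. 10. 10.]
   77 19 [ 1.  4.  5.  6. 11.]
   80 28 [-0.  3.  5.  7. 11.]
   83 30 [-0.  2.  5.  7. 11.]
   86 26 [-0.  3.  5.  6. 26.]
   89 108 [-1. 16. 35. 56. 64
[... 3239 characters left out ...]
62.]
   68 12 [23. 56. 59. 61. 65.]
   71 7 [57. 59. 59. 60. 61.]
   89 33 [33. 43. 48. 57. 61.]
   92 52 [29. 39. 49. 58. 63.]
   95 7 [58. 60. 60. 61. 62.]
   98 3 [59. 60. 60. 60. 60.]
side 398 [ 63.81923375 -80.49872664  56.00391511] [99.09763845 82.53856967 65.76176646] ((81.5634765625, 1.02313232421875), (162.97482299804688, 35.1736946105957), 89.87339782714844) (array([ 0,  0,  0,  0, 12, 97, 56, 21,  7,  7,  5,  5,  8, 56, 69, 47,  8,
        0,  0,  0,  0]), array([ 50,  53,  56,  59,  62,  65,  68,  71,  74,  77,  80,  83,  86,
        89,  92,  95,  98, 101, 104, 107, 110, 113]))
walls [[ -74.9 -108.6   20. ]
 [ -73.6 -107.3   20.2]
 [ 164.8  159.1   31.4]
 [ 179.1  162.4   32. ]]
```

Run:
```python
from h import *
c=load("top0.npz");s=load("side0.npz")
T=cloud(c);S=cloud(s)
for nm,cc,P,b in(("top",c,T,(180,230,335,415)),("side",s,S,(105,170,270,320))):
    hsv=cv2.cvtColor(cc["img"],cv2.COLOR_RGB2HSV)
    red=((hsv[...,0]<8)|(hsv[...,0]>172))&(hsv[...,1]>130)
    k=np.zeros(red.shape,bool);k[b[0]:b[1],b[2]:b[3]]=1
    p=P[red&k]; print(nm,len(p),np.percentile(p,[0,2,50,98,100],axis=0).round(1))
    t=p[p[:,2]>p[:,2].max()-9]; t=p[(p[:,2]>125)&(p[:,2]<136)]
    r=cv2.minAreaRect(np.float32(t[:,:2]));print(" top",len(t),r,np.median(t[:,2]),t.mean(0)) 
    d=t[:,:2]-t[:,:2].mean(0);u=np.linalg.svd(d)[2][0];print(" yaw",np.arctan2(-u[0]*np.sign(u[1]),abs(u[1])))
    f=p[(p[:,2]>60)&(p[:,2]<120)]
    if len(f)>30:
        # face plane
        A=np.c_[f[:,1:],np.ones(len(f))];w=np.linalg.lstsq(A,f[:,0],rcond=None)[0];print(" face x=",w,"rms",np.std(A@w-f[:,0]),len(f))
    st=P[k&(P[...,2]>2)&(P[...,2]<11)&(hsv[...,1]<60)&(P[...,0]>430)&(P[...,0]<640)]
    print(" base",len(st),cv2.minAreaRect(np.float32(st[:,:2])))
    so=P[k&(P[...,2]>34)&(P[...,2]<48)&(hsv[...,1]<60)]
    print(" socket top",len(so),cv2.minAreaRect(np.float32(so[:,:2])) if len(so) else 0)
```

```text
top 292 [[ 294.8 -430.8   -5.5]
 [ 511.5 -399.9    3. ]
 [ 522.4 -310.3  127.4]
 [ 555.1 -257.   132.8]
 [ 564.9   57.3 1310.5]]
 top 173 ((523.9923095703125, -317.94000244140625), (13.07253360748291, 123.73438262939453), 6.787863731384277) 129.15751214963143 [ 524.11668489 -318.31321166  129.23270046]
 yaw 0.11675272186753993
 face x= [-8.76166583e-02 -7.51279057e-04  4.91348677e+02] rms 2.5918763467793418 76
 base 848 ((525.5645141601562, -319.8300476074219), (101.4461669921875, 161.1524200439453), 6.7570600509643555)
 socket top 130 ((521.2816162109375, -318.70782470703125), (26.032575607299805, 144.8130340576172), 3.8667330741882324)
side 139 [[ 510.2 -584.8   -1.7]
 [ 511.8 -374.4   48. ]
 [ 518.8 -278.9  126.8]
 [ 535.  -253.8  131.7]
 [ 601.6 -252.9  134.1]]
 top 73 ((523.5756225585938, -314.01580810546875), (12.381941795349121, 123.65535736083984), 6.5012969970703125) 129.27949406423795 [ 523.51396164 -313.3126928   129.14517347]
 yaw 0.11187257923750452
 face x= [-6.70275612e-02  2.06058774e-02  4.95215861e+02] rms 2.1479092792897907 39
 base 461 ((524.586181640625, -317.6719665527344), (105.71939086914062, 167.75808715820312), 6.437745094299316)
 socket top 95 ((519.3003540039062, -317.1277160644531), (25.64668083190918, 145.3681182861328), 1.471771478652954)
```

```bash
cat > plan.py <<'E'
# usage: plan.py x y z yaw  (z = TCP)
import sys,numpy as np
from scipy.spatial.transform import Rotation as Ro
from rig import bot
s=bot.observe();R=Ro.from_rotvec(s["ee_rot"]).as_matrix();p=s["position"]
yaw=np.arctan2(R[1,0],R[0,0])
print("t%.2f"%s["t"],"pos",p.round(1),"yaw %.3f"%yaw,"tz",R[:,2].round(3),"F",s["force"].round(1),"w %.1f"%s["width"],"q",s["joint_pos"].round(2))
a=[float(v) for v in sys.argv[1:]]
while len(a)>=4:
    t,a=a[:4],a[4:]
    d=R.T@(np.array(t[:3])-p)/25; w=(t[3]-yaw+np.pi)%(2*np.pi)-np.pi
    print("to",t,"->",d.round(2),"spin %.3f"%-w)
E
python3 plan.py 360 -300 400 -0.4  500 -8 380 1.424
```

```text
t0.10 pos [ 247.3 -546.7  403.6] yaw -1.146 tz [-0.001  0.002 -1.   ] F [ 0.3 -0.5 -0.1] w 85.9 q [-1.2   0.09  1.23 -0.    1.82 -0.06]
to [360.0, -300.0, 400.0, -0.4] -> [-7.13 -8.17  0.16] spin -0.746
to [500.0, -8.0, 380.0, 1.424] -> [-15.47 -18.09   0.98] spin -2.570
```

Emit:
play_rows([
  [[-0.8,-0.9,0,-0.15,85],[-2,-2.3,0,-0.3,85],[-3.2,-3.7,0,-0.45,85],[-4.4,-5.1,0,-0.6,85],[-5.6,-6.5,0,-0.75,85]],
])

```text
t: 0.6
position: [338.0, -350.6, 403.3]
ee_rot: [-3.08, 0.609, 0.002]
force: [0.5, 0.6, 0.3]
width: 84.5
```

```bash
python3 plan.py 430 -130 390 0.35
```

```text
t0.60 pos [ 338.  -350.6  403.3] yaw -0.390 tz [-0.001  0.002 -1.   ] F [0.5 0.6 0.3] w 84.5 q [-0.87 -0.21  1.52  0.    1.83 -0.48]
to [430.0, -130.0, 390.0, 0.35] -> [ 0.05 -9.56  0.55] spin -0.740
```

Emit:
play_rows([
  [[0,-1.9,0,-0.15,85],[0,-3.8,0.1,-0.3,85],[0,-5.7,0.3,-0.45,85],[0,-7.6,0.4,-0.6,85],[0,-9.5,0.5,-0.74,85]],
])

```text
t: 1.1
position: [428.5, -129.0, 390.8]
ee_rot: [-3.09, -0.555, 0.001]
force: [0.6, -0.1, 0.0]
width: 85.2
```

```bash
python3 plan.py 500 -8 380 1.1
```

```text
t1.10 pos [ 428.5 -129.   390.8] yaw 0.356 tz [-0.001  0.002 -1.   ] F [ 0.6 -0.1  0. ] w 85.2 q [-0.37 -0.32  1.64  0.    1.83 -0.72]
to [500.0, -8.0, 380.0, 1.1] -> [ 4.37 -3.54  0.44] spin -0.744
```

Emit:
play_rows([
  [[0.9,-0.8,0.1,-0.15,85],[1.8,-1.5,0.2,-0.3,85],[2.8,-2.3,0.3,-0.45,85],[3.8,-3.0,0.4,-0.6,85],[4.4,-3.5,0.5,-0.74,85]],
])

```text
t: 1.6
position: [501.9, -6.9, 377.7]
ee_rot: [-2.673, -1.644, 0.001]
force: [-0.3, -1.0, -0.4]
width: 84.7
```

```bash
python3 plan.py 500 -7.7 300 1.424
```

```text
t1.60 pos [501.9  -6.9 377.7] yaw 1.103 tz [-0.002  0.003 -1.   ] F [-0.3 -1.  -0.4] w 84.7 q [-0.08 -0.18  1.54  0.    1.78 -1.18]
to [500.0, -7.7, 300.0, 1.424] -> [-0.07 -0.04  3.11] spin -0.321
```

Emit:
play_rows([
  [[0,0,0.8,-0.15,85],[-0.1,0,1.6,-0.3,85],[-0.1,0,2.4,-0.32,85],[-0.1,0,3.1,-0.32,85],[-0.1,0,3.1,-0.32,85]],
])

```text
t: 2.1
position: [499.9, -8.8, 296.7]
ee_rot: [-2.373, -2.046, 0.006]
force: [0.5, -0.8, -0.7]
width: 85.0
```

```bash
python3 plan.py 499.8 -7.7 247 1.424
python3 - <<'E'
from rig import capture
import cv2
for n in("side","top"):
    c=capture(n);i=c["img"][:,:,::-1]
    i=i[100:240,160:340] if n=="side" else i[120:250,230:340]
    cv2.imwrite(f"pics/{n}1.png",cv2.resize(i,None,fx=4,fy=4,interpolation=cv2.INTER_CUBIC))
E
```

```text
t2.10 pos [499.9  -8.8 296.7] yaw 1.423 tz [-0.008  0.003 -1.   ] F [ 0.5 -0.8 -0.7] w 85.0 q [-0.09 -0.17  1.68  0.    1.64 -1.51]
to [499.8, -7.7, 247.0, 1.424] -> [0.04 0.01 1.99] spin -0.001
```

View pics/side1.png

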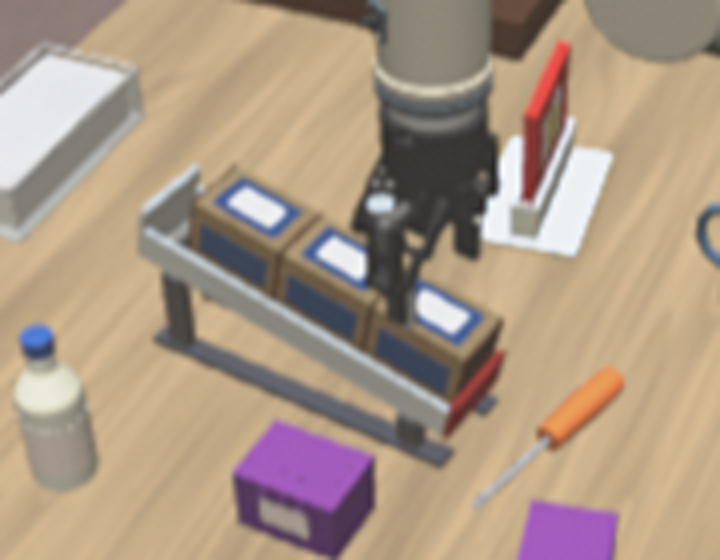

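View pics/top1.png

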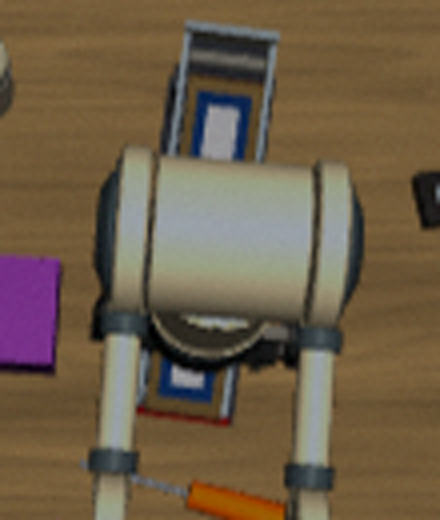

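Emit:
play_rows([
  [[0,0,0.7,0,85],[0,0,1.4,0,85],[0,0,1.9,0,85],[0,0,2,0,85],[0,0,2,0,85]],
])

```text
t: 2.7
position: [500.4, -8.8, 250.5]
ee_rot: [-2.376, -2.049, 0.001]
force: [0.2, 0.1, -0.1]
width: 84.8
```

```bash
python3 plan.py 499.8 -7.7 247 1.424
python3 - <<'E'
from rig import capture
import cv2
for n in("side",):
    c=capture(n);i=c["img"][:,:,::-1]
    i=i[120:220,190:310] if n=="side" else i[120:250,230:340]
    cv2.imwrite(f"pics/{n}2.png",cv2.resize(i,None,fx=6,fy=6,interpolation=cv2.INTER_CUBIC))
E
```

```text
t2.70 pos [500.4  -8.8 250.5] yaw 1.423 tz [-0.003  0.003 -1.   ] F [ 0.2  0.1 -0.1] w 84.8 q [-0.09 -0.15  1.74  0.    1.55 -1.51]
to [499.8, -7.7, 247.0, 1.424] -> [ 0.04 -0.03  0.14] spin -0.001
```

View pics/side2.png

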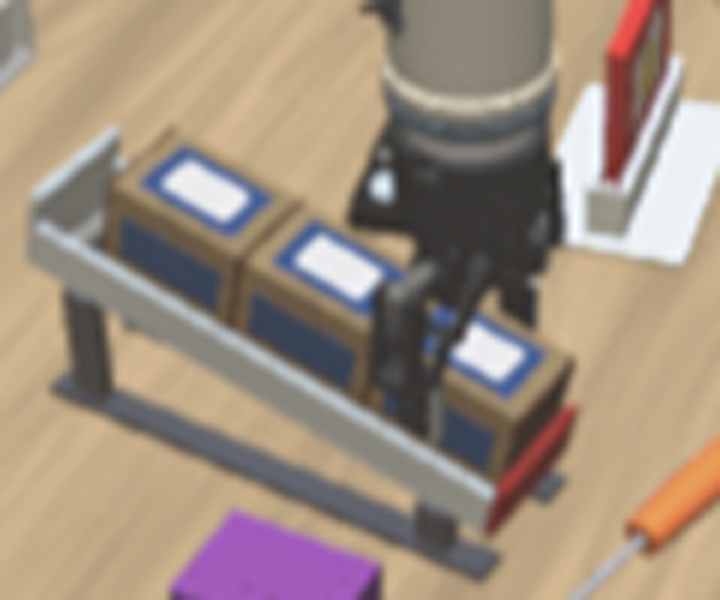

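Emit:
play_rows([
  [[0,0,0.1,0,72],[0,0,0.1,0,62],[0,0,0.1,0,54],[0,0,0.1,0,48],[0,0,0.1,0,48]],
])

```text
t: 3.25
position: [500.7, -8.8, 249.4]
ee_rot: [-2.377, -2.05, -0.002]
force: [-0.7, 0.5, 5.2]
width: 55.5
```

Emit:
play_rows([
  [[0,0,0,0,46],[0,0,0,0,46]],
])

```text
t: 3.45
position: [500.7, -8.8, 249.4]
ee_rot: [-2.377, -2.05, -0.002]
force: [-0.2, 0.6, 3.0]
width: 55.1
```

```bash
python3 plan.py 485 -5.5 320 1.424
```

```text
t3.45 pos [500.7  -8.8 249.4] yaw 1.423 tz [-0.001  0.003 -1.   ] F [-0.2  0.6  3. ] w 55.1 q [-0.09 -0.15  1.74  0.    1.55 -1.51]
to [485.0, -5.5, 320.0, 1.424] -> [ 0.04 -0.64 -2.82] spin -0.001
```

Emit:
play_rows([
  [[0,-0.1,-0.5,0,46],[0,-0.25,-1.2,0,46],[0,-0.4,-2.0,0,46],[0,-0.58,-2.9,0,46],[0,-0.76,-3.8,0,46]],
])

```text
t: 3.95
position: [481.6, -6.2, 343.9]
ee_rot: [-2.376, -2.048, 0.001]
force: [0.6, -0.1, -2.3]
width: 55.3
```

```bash
python3 plan.py 485 -5.5 400 1.424
python3 - <<'E'
from rig import capture
import cv2
for n in("side",):
    c=capture(n);i=c["img"][:,:,::-1]
    i=i[80:220,160:320]
    cv2.imwrite(f"pics/{n}3.png",cv2.resize(i,None,fx=4,fy=4,interpolation=cv2.INTER_CUBIC))
E
```

```text
t3.95 pos [481.6  -6.2 343.9] yaw 1.423 tz [-0.003  0.003 -1.   ] F [ 0.6 -0.1 -2.3] w 55.3 q [-0.08 -0.23  1.65  0.    1.73 -1.51]
to [485.0, -5.5, 400.0, 1.424] -> [ 0.05  0.12 -2.24] spin -0.001
```

View pics/side3.png

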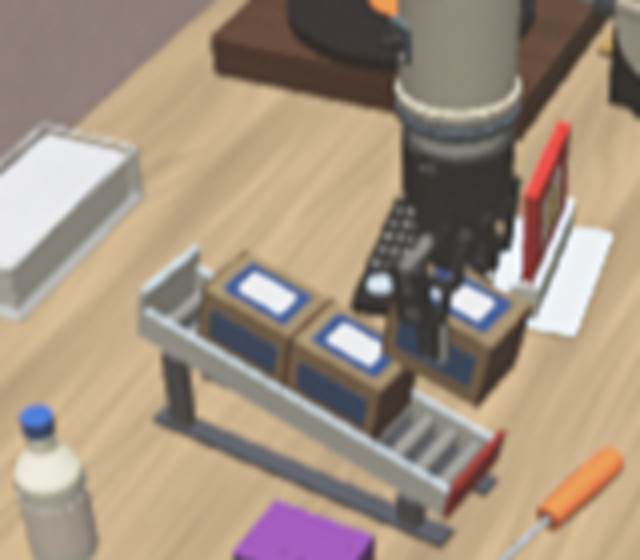

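Emit:
play_rows([
  [[0,0,-0.8,0,46],[0,0,-1.6,0,46],[0,0,-1.8,0,46],[0,0,-1.8,0,46],[0,0,-1.8,0,46]],
])

```text
t: 4.5
position: [481.5, -6.3, 391.8]
ee_rot: [-2.378, -2.05, -0.003]
force: [0.5, -0.5, -2.9]
width: 55.5
```

```bash
python3 plan.py 501.2 399.4 390 1.279
python3 - <<'E'
from rig import capture
import cv2
for n in("side",):
    c=capture(n);i=c["img"][:,:,::-1]
    i=i[80:220,160:320]
    cv2.imwrite(f"pics/{n}4.png",cv2.resize(i,None,fx=4,fy=4,interpolation=cv2.INTER_CUBIC))
E
```

```text
t4.50 pos [481.5  -6.3 391.8] yaw 1.423 tz [ 0.     0.003 -1.   ] F [ 0.5 -0.5 -2.9] w 55.5 q [-0.08 -0.23  1.56  0.    1.81 -1.51]
to [501.2, 399.4, 390.0, 1.279] -> [16.17 -1.61  0.12] spin 0.144
```

View pics/side4.png

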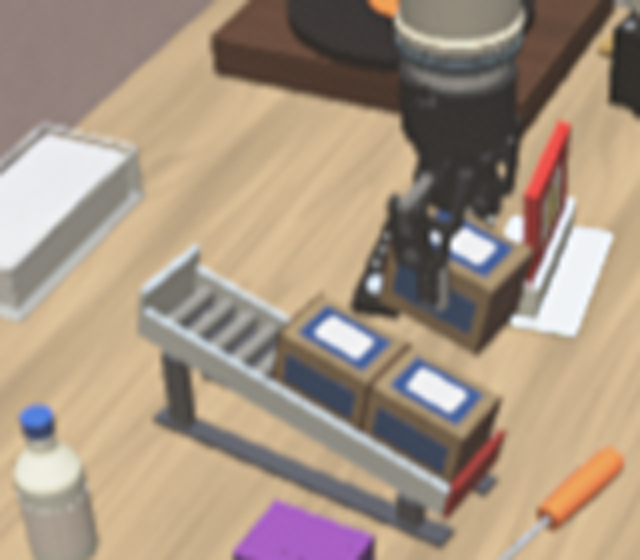

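Emit:
play_rows([
  [[0.8,-0.1,0,0.03,46],[2.2,-0.2,0,0.05,46],[3.8,-0.4,0,0.07,46],[5.4,-0.5,0,0.1,46],[7.0,-0.7,0,0.14,46]],
])

```text
t: 5.05
position: [489.9, 170.9, 390.5]
ee_rot: [-2.516, -1.876, 0.0]
force: [0.8, -0.0, -2.8]
width: 55.5
```

```bash
python3 plan.py 501.2 399.4 370 1.279
```

```text
t5.05 pos [489.9 170.9 390.5] yaw 1.281 tz [-0.002  0.002 -1.   ] F [ 0.8 -0.  -2.8] w 55.5 q [ 0.27 -0.13  1.47  0.    1.8  -1.01]
to [501.2, 399.4, 370.0, 1.279] -> [ 8.89 -2.17  0.84] spin 0.002
```

Emit:
play_rows([
  [[1.8,-0.4,0.1,0,46],[3.6,-0.9,0.2,0,46],[5.4,-1.3,0.4,0,46],[7.0,-1.7,0.6,0,46],[8.2,-2.0,0.8,0,46]],
])

```text
t: 5.55
position: [499.9, 384.3, 368.4]
ee_rot: [-2.514, -1.878, 0.005]
force: [1.1, -0.3, -2.5]
width: 55.6
```

Emit:
play_rows([
  [[0.6,-0.2,0,0,46],[0.6,-0.2,0,0,46],[0.6,-0.2,0,0,46]],
])

```text
t: 5.85
position: [499.3, 400.2, 366.6]
ee_rot: [-2.514, -1.879, 0.01]
force: [0.1, 0.1, -2.8]
width: 55.2
```

```bash
python3 plan.py 501.2 399.4 270 1.279
python3 - <<'E'
from rig import capture
import cv2,numpy as np
for n in("side","top"):
    c=capture(n);i=c["img"][:,:,::-1]; np.savez(n+"5.npz",**c)
    i=i[160:340,140:300] if n=="side" else i[130:270,100:240]
    cv2.imwrite(f"pics/{n}5.png",cv2.resize(i,None,fx=4 if n=="top" else 3.3,fy=4 if n=="top" else 3.3,interpolation=cv2.INTER_CUBIC))
E
```

```text
t5.85 pos [499.3 400.2 366.6] yaw 1.284 tz [-0.007 -0.001 -1.   ] F [ 0.1  0.1 -2.8] w 55.2 q [ 0.62  0.2   1.18  0.    1.77 -0.66]
to [501.2, 399.4, 270.0, 1.279] -> [0.   0.1  3.86] spin 0.005
```

View pics/side5.png

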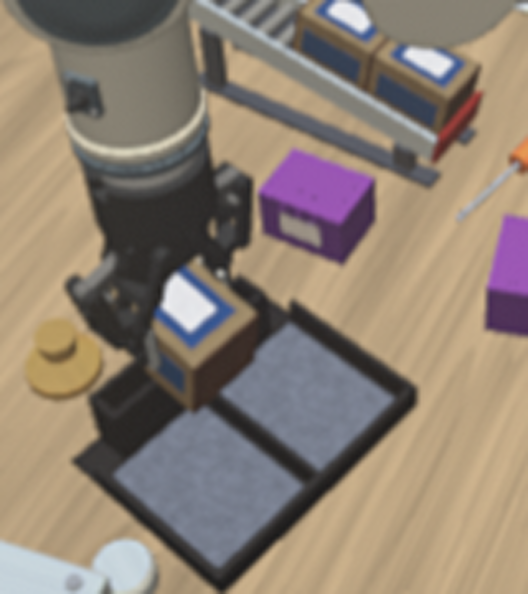

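View pics/top5.png

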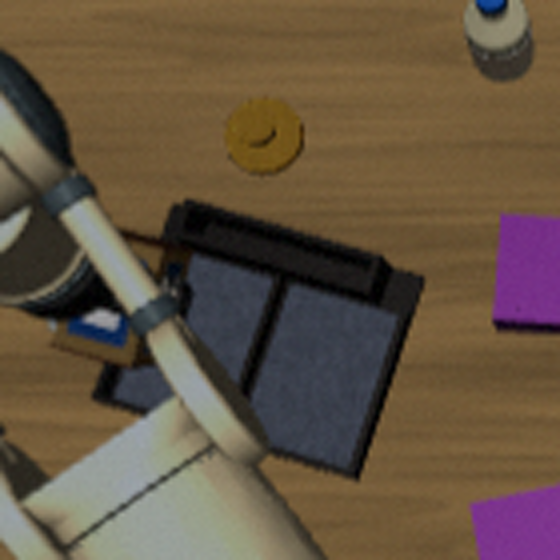

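Emit:
play_rows([
  [[0,0.1,0.8,0,46],[0,0.1,2.0,0,46],[0,0.1,3.4,0,46],[0,0.1,4.6,0,46],[0,0.1,5.4,0,46]],
])

```text
t: 6.45
position: [501.3, 396.9, 230.4]
ee_rot: [-2.517, -1.875, 0.011]
force: [0.3, 0.1, -2.8]
width: 55.6
```

```bash
python3 plan.py 501.2 399.4 216 1.279
```

```text
t6.45 pos [501.3 396.9 230.4] yaw 1.280 tz [-0.007 -0.002 -1.   ] F [ 0.3  0.1 -2.8] w 55.6 q [ 0.62  0.23  1.38  0.    1.53 -0.66]
to [501.2, 399.4, 216.0, 1.279] -> [ 0.1  -0.03  0.58] spin 0.001
```

Emit:
play_rows([
  [[0.1,0,0.3,0,46],[0.1,0,0.5,0,46],[0.1,0,0.6,0,46],[0.1,0,0.7,0,46],[0.1,0,0.7,0,46]],
])

```text
t: 6.95
position: [502.1, 399.3, 213.9]
ee_rot: [-2.517, -1.875, 0.008]
force: [-0.2, 0.0, -1.8]
width: 55.5
```

```bash
python3 plan.py 501.2 399.4 201 1.279;python3 - <<'E'
from rig import capture
import cv2,numpy as np
c=capture("side");i=c["img"][:,:,::-1]; 
i=i[220:340,140:260]
cv2.imwrite(f"pics/side6.png",cv2.resize(i,None,fx=5,fy=5,interpolation=cv2.INTER_CUBIC))
E
```

```text
t6.95 pos [502.1 399.3 213.9] yaw 1.280 tz [-0.006 -0.001 -1.   ] F [-0.2  0.  -1.8] w 55.5 q [ 0.62  0.25  1.4   0.    1.5  -0.66]
to [501.2, 399.4, 201.0, 1.279] -> [-0.01 -0.03  0.52] spin 0.001
```

View pics/side6.png

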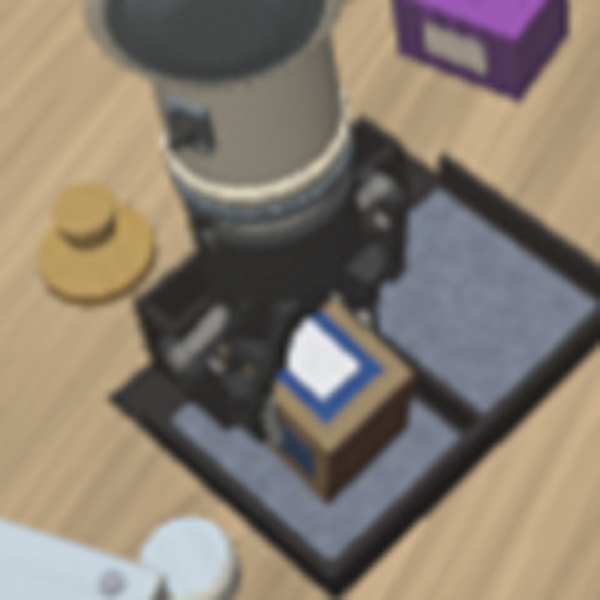

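Carton A hangs nose-down over the left bay, inside the walls. Lower in small steps.

Emit:
play_rows([
  [[0,0,0.1,0,46],[0,0,0.2,0,46],[0,0,0.25,0,46],[0,0,0.25,0,46]],
])

```text
t: 7.4
position: [502.1, 399.4, 208.5]
ee_rot: [-2.517, -1.875, 0.007]
force: [-0.8, -0.8, 2.9]
width: 55.5
```

Emit:
play_rows([
  [[0,0,0.08,0,46],[0,0,0.15,0,46],[0,0,0.15,0,46]],
])

```text
t: 7.7
position: [502.2, 399.3, 208.2]
ee_rot: [-2.517, -1.875, 0.004]
force: [-4.9, -5.1, 14.2]
width: 55.3
```

Emit:
play_rows([
  [[0,0,0.2,0,46],[0,0,0.25,0,46],[0,0,0.25,0,46]],
])

```text
t: 8.0
position: [503.3, 398.7, 206.7]
ee_rot: [2.52, 1.876, 0.003]
force: [-0.1, -7.8, 17.4]
width: 55.1
```

Emit:
play_rows([
  [[0,0,0.2,0,46],[0,0,0.25,0,46],[0,0,0.25,0,46]],
])

```text
t: 8.3
position: [504.4, 398.4, 205.3]
ee_rot: [2.519, 1.874, 0.011]
force: [-0.7, -5.7, 15.5]
width: 55.7
```

```bash
python3 plan.py 501.2 399.4 201 1.279;python3 - <<'E'
from rig import capture
import cv2,numpy as np
c=capture("side");i=c["img"][:,:,::-1]; 
i=i[220:340,140:260]
cv2.imwrite(f"pics/side7.png",cv2.resize(i,None,fx=5,fy=5,interpolation=cv2.INTER_CUBIC))
E
```

```text
t8.30 pos [504.4 398.4 205.3] yaw 1.280 tz [ 0.007  0.003 -1.   ] F [-0.7 -5.7 15.5] w 55.7 q [ 0.62  0.25  1.41 -0.    1.48 -0.66]
to [501.2, 399.4, 201.0, 1.279] -> [ 0.   -0.14  0.17] spin 0.001
```

View pics/side7.png

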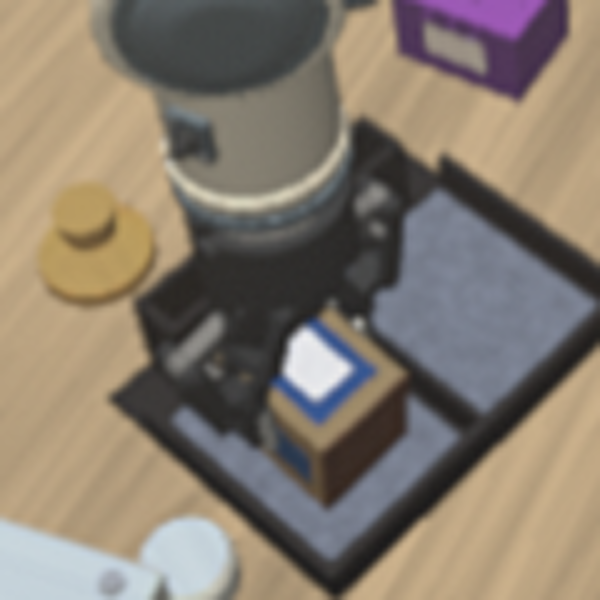

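Emit:
play_rows([
  [[0,0,0.2,0,46],[0,0,0.25,0,46],[0,0,0.3,0,46],[0,0,0.3,0,46]],
])

```text
t: 8.75
position: [506.1, 397.9, 203.1]
ee_rot: [2.517, 1.871, 0.021]
force: [1.1, -6.8, 17.0]
width: 55.4
```

Emit:
play_rows([
  [[0,0,0.2,0,46],[0,0,0.25,0,46],[0,0,0.25,0,46]],
])

```text
t: 9.05
position: [507.4, 397.4, 201.1]
ee_rot: [2.515, 1.869, 0.029]
force: [0.1, -5.9, 14.6]
width: 55.5
```

Emit:
play_rows([
  [[0,0,0.2,0,46],[0,0,0.25,0,46],[0,0,0.25,0,46]],
])

```text
t: 9.35
position: [508.2, 397.1, 200.0]
ee_rot: [2.514, 1.868, 0.034]
force: [-3.4, -7.4, 19.0]
width: 55.6
```

```bash
python3 plan.py 501.2 399.4 201 1.279;python3 - <<'E'
from rig import capture
import cv2,numpy as np
c=capture("side");i=c["img"][:,:,::-1]; np.savez("side8.npz",**c)
i=i[220:340,140:260]
cv2.imwrite(f"pics/side8.png",cv2.resize(i,None,fx=5,fy=5,interpolation=cv2.INTER_CUBIC))
from h import *
P=cloud(c);hsv=cv2.cvtColor(c["img"],cv2.COLOR_RGB2HSV)
m=(P[...,2]>55)&(P[...,2]<85)&(hsv[...,1]<40)&(hsv[...,2]>190)
m[:, :190]=0;m[:,215:]=0;m[:280]=0;m[310:]=0
p=P[m];A=np.c_[p[:,:2],np.ones(len(p))];w=np.linalg.lstsq(A,p[:,2],rcond=None)[0];print(len(p),p.mean(0),w[:2],np.std(A@w-p[:,2]))
E
```

```text
t9.35 pos [508.2 397.1 200. ] yaw 1.278 tz [ 0.023  0.006 -1.   ] F [-3.4 -7.4 19. ] w 55.6 q [ 0.61  0.25  1.41 -0.01  1.45 -0.66]
to [501.2, 399.4, 201.0, 1.279] -> [ 0.01 -0.29 -0.05] spin -0.001
90 [502.41054898 399.57560274  68.24569092] [-0.0230547  -0.00172157] 1.4298814895528666
```

View pics/side8.png

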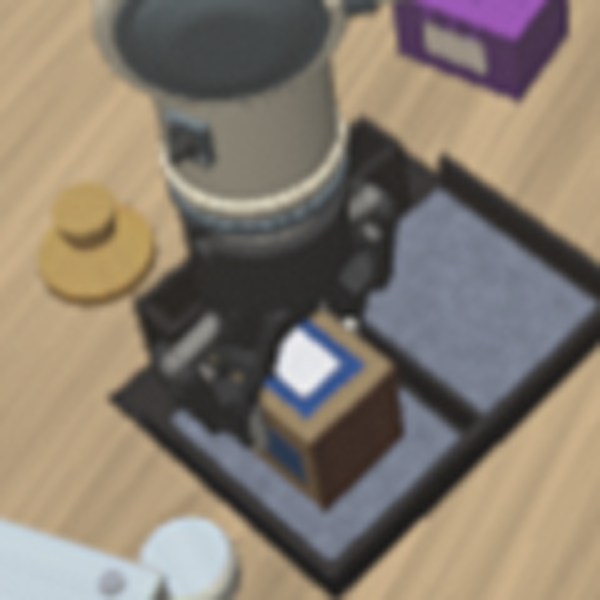

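Emit:
play_rows([
  [[0,0,0,0,46],[0,0,-0.05,0,50],[0,0,-0.05,0,60],[0,0,-0.05,0,65],[0,0,-0.05,0,65]],
])

```text
t: 9.9
position: [508.1, 397.2, 200.8]
ee_rot: [2.514, 1.868, 0.033]
force: [-0.4, 0.0, -0.3]
width: 65.0
```

```bash
python3 plan.py 505 397 300 1.279
```

```text
t9.90 pos [508.1 397.2 200.8] yaw 1.278 tz [ 0.023  0.005 -1.   ] F [-0.4  0.  -0.3] w 65.0 q [ 0.61  0.25  1.41 -0.01  1.45 -0.66]
to [505.0, 397.0, 300.0, 1.279] -> [ 0.   -0.04 -3.97] spin -0.001
```

Emit:
play_rows([
  [[0,0,-0.5,0,66],[0,0,-1.5,0,70],[0,0,-3,0,80],[0,0,-4.8,0,85],[0,0,-6.6,0,85]],
])

```text
t: 10.4
position: [504.0, 396.1, 368.1]
ee_rot: [2.514, 1.868, 0.033]
force: [0.3, 0.6, 0.1]
width: 84.9
```

```bash
python3 plan.py 501 -8 380 1.424
python3 - <<'E'
from rig import capture
import cv2,numpy as np
from h import *
c=capture("side");i=c["img"][:,:,::-1]; np.savez("side9.npz",**c)
cv2.imwrite(f"pics/side9.png",cv2.resize(i[130:340,140:310],None,fx=3,fy=3,interpolation=cv2.INTER_CUBIC))
E
```

```text
t10.40 pos [504.  396.1 368.1] yaw 1.278 tz [ 0.023  0.005 -1.   ] F [0.3 0.6 0.1] w 84.9 q [ 0.62  0.19  1.19 -0.01  1.74 -0.66]
to [501.0, -8.0, 380.0, 1.424] -> [-15.5    4.56  -0.57] spin -0.146
```

View pics/side9.png

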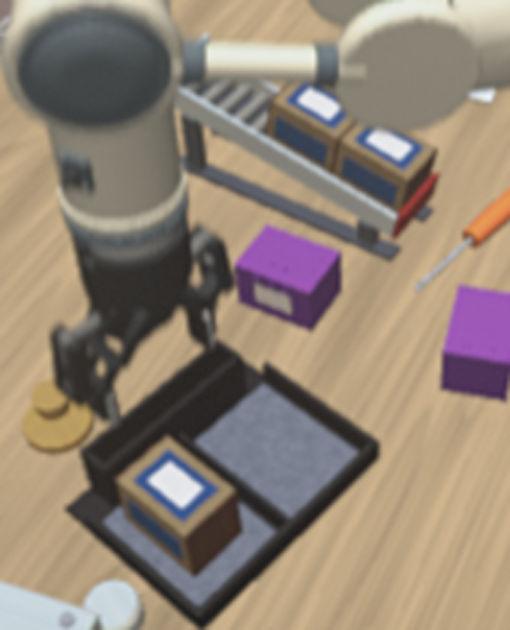

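```bash
sed -i 's/^p_=.*//; s/p=s\["position"\]/p=s["position"]+155*R[:,2]/; s/"pos",p/"GRASP",p/' plan.py; python3 plan.py 500.5 -8.3 225 1.424
python3 - <<'E'
from rig import capture
from h import *
for n,b in (("top",(135,225,262,300)),("side",(140,200,205,285))):
    c=capture(n);P=cloud(c);np.savez(n+"10.npz",**c)
    hsv=cv2.cvtColor(c["img"],cv2.COLOR_RGB2HSV)
    m=np.uint8((hsv[...,1]<60)&(hsv[...,2]>(120 if n=="top" else 190)))
    w=np.zeros_like(m);w[b[0]:b[1],b[2]:b[3]]=m[b[0]:b[1],b[2]:b[3]]
    k,l,st,ce=cv2.connectedComponentsWithStats(w)
    for i in range(1,k):
        if st[i,4]>70:print(n,st[i],ce[i].round(1),np.median(P[l==i],0).round(1))
E
```

```text
t10.45 GRASP [509.2 398.2 223.7] yaw 1.278 tz [ 0.034  0.013 -0.999] F [-1.1 -0.4  7. ] w 84.9 q [ 0.62  0.18  1.18 -0.01  1.75 -0.66]
to [500.5, -8.3, 225.0, 1.424] -> [-15.66   4.36  -0.28] spin -0.146
top [277 175   9  14 106] [280.8 181.2] [577.4 -20.5 132. ]
top [273 203   9  14 106] [276.9 209.4] [496.2  -8.2 115.8]
side [209 140  37   8 269] [227.9 143.2] [395.6 389.3 532.5]
side [239 159  14  11  81] [245.8 164.1] [578.2 -17.7 133.8]
side [262 173  15  10  86] [269.2 177.4] [495.1  -6.  117.2]
```

```bash
python3 plan.py 500.5 -8.3 225 1.424
```

```text
t10.55 GRASP [509.1 398.1 217.5] yaw 1.278 tz [ 0.031  0.011 -0.999] F [ 0.3  0.5 -0.5] w 85.0 q [ 0.62  0.19  1.18 -0.01  1.74 -0.66]
to [500.5, -8.3, 225.0, 1.424] -> [-15.66   4.37  -0.49] spin -0.146
```

Emit:
play_rows([
  [[-1,0.3,0,0,85],[-2.8,0.8,0,-0.05,85],[-4.7,1.3,0,-0.1,85],[-6.6,1.9,0,-0.14,85],[-8.5,2.4,0,-0.14,85]],
])

```text
t: 11.05
position: [500.0, 173.9, 368.6]
ee_rot: [2.374, 2.04, 0.046]
force: [-0.0, -0.3, 0.2]
width: 84.7
```

```bash
python3 plan.py 500.5 -8.3 215 1.424
```

```text
t11.05 GRASP [504.6 175.5 213.7] yaw 1.420 tz [ 0.029  0.011 -1.   ] F [-0.  -0.3  0.2] w 84.7 q [ 0.27 -0.12  1.5   0.    1.73 -1.15]
to [500.5, -8.3, 215.0, 1.424] -> [-7.29  0.95 -0.13] spin -0.004
```

Emit:
play_rows([
  [[-1.8,0.2,0,0,85],[-3.6,0.5,0,0,85],[-5.2,0.7,0,0,85],[-6.5,0.8,0,0,85],[-7.3,0.9,0,0,85]],
])

```text
t: 11.55
position: [494.3, -12.2, 365.5]
ee_rot: [2.377, 2.038, 0.043]
force: [0.2, 1.6, -0.2]
width: 84.9
```

```bash
python3 plan.py 500.5 -8.3 145 1.424
```

```text
t11.55 GRASP [498.6 -10.6 210.6] yaw 1.418 tz [ 0.028  0.01  -1.   ] F [ 0.2  1.6 -0.2] w 84.9 q [-0.1  -0.21  1.59  0.01  1.74 -1.51]
to [500.5, -8.3, 145.0, 1.424] -> [ 0.07 -0.01  2.62] spin -0.006
```

Emit:
play_rows([
  [[0.1,0,1.3,0,85],[0.1,0,2.6,0,85]],
])

```text
t: 11.75
position: [496.4, -10.0, 299.8]
ee_rot: [2.378, 2.035, 0.044]
force: [2.2, -0.3, -1.4]
width: 85.1
```

```bash
python3 plan.py 500.5 -8.3 145 1.424
```

```text
t11.75 GRASP [500.8  -8.5 144.9] yaw 1.416 tz [ 0.029  0.01  -1.   ] F [ 2.2 -0.3 -1.4] w 85.1 q [-0.09 -0.2   1.7   0.01  1.62 -1.51]
to [500.5, -8.3, 145.0, 1.424] -> [ 0.01 -0.01 -0.  ] spin -0.008
```

Emit:
play_rows([
  [[0,0,0.1,0,85]],
])

```text
t: 11.85
position: [495.2, -10.1, 291.6]
ee_rot: [2.384, 2.039, 0.034]
force: [-0.0, -0.3, -0.0]
width: 84.8
```

```bash
python3 plan.py 500.5 -8.3 94.4 1.424
```

```text
t11.85 GRASP [498.1  -8.4 136.6] yaw 1.415 tz [ 0.019  0.011 -1.   ] F [-0.  -0.3 -0. ] w 84.8 q [-0.09 -0.2   1.71  0.01  1.61 -1.51]
to [500.5, -8.3, 94.4, 1.424] -> [-0.    0.06  1.69] spin -0.009
```

Emit:
play_rows([
  [[0,0.1,0.8,-0.01,85],[0,0.1,1.5,-0.01,85]],
])

```text
t: 12.05
position: [498.4, -10.1, 253.9]
ee_rot: [2.374, 2.052, 0.033]
force: [-0.5, 0.2, 0.6]
width: 84.8
```

Emit:
play_rows([
  [[0,0,0.1,0,85]],
])

```text
t: 12.15
position: [497.9, -9.9, 249.6]
ee_rot: [2.376, 2.054, 0.029]
force: [-0.4, -0.0, -1.0]
width: 85.1
```

```bash
python3 plan.py 500.5 -8.3 94.4 1.424
```

```text
t12.15 GRASP [500.2  -8.1  94.6] yaw 1.426 tz [ 0.015  0.011 -1.   ] F [-0.4 -0.  -1. ] w 85.1 q [-0.09 -0.17  1.76  0.01  1.54 -1.52]
to [500.5, -8.3, 94.4, 1.424] -> [-0.01  0.01  0.01] spin 0.002
```

Emit:
play_rows([
  [[0,0,0,0,72],[0,0,0,0,62],[0,0,0,0,54],[0,0,0,0,46],[0,0,0,0,46]],
])

```text
t: 12.65
position: [498.2, -9.8, 251.4]
ee_rot: [2.374, 2.053, 0.032]
force: [-0.4, 1.1, 6.5]
width: 54.9
```

Emit:
play_rows([
  [[0,0,0,0,46],[0,0,0,0,46]],
])

```text
t: 12.85
position: [498.2, -9.8, 251.5]
ee_rot: [2.374, 2.053, 0.032]
force: [-0.0, 1.1, 0.8]
width: 55.1
```

```bash
python3 plan.py 481.8 -6 189 1.424
```

```text
t12.85 GRASP [500.9  -8.1  96.5] yaw 1.426 tz [ 0.017  0.011 -1.   ] F [-0.   1.1  0.8] w 55.1 q [-0.09 -0.17  1.76  0.01  1.54 -1.52]
to [481.8, -6.0, 189.0, 1.424] -> [ 0.02 -0.71 -3.71] spin 0.002
```

Emit:
play_rows([
  [[0,-0.1,-0.5,0,46],[0,-0.25,-1.2,0,46],[0,-0.4,-2.0,0,46],[0,-0.58,-2.9,0,46],[0,-0.75,-3.8,0,46]],
])

```text
t: 13.35
position: [477.6, -8.2, 346.3]
ee_rot: [2.375, 2.053, 0.03]
force: [0.0, -0.1, -2.7]
width: 55.3
```

Emit:
play_rows([
  [[0,0,-0.7,0,46],[0,0,-1.2,0,46],[0,0,-1.4,0,46],[0,0,-1.4,0,46]],
])

```text
t: 13.75
position: [477.1, -8.6, 381.4]
ee_rot: [2.375, 2.053, 0.03]
force: [-0.2, 0.5, -2.0]
width: 55.3
```

```bash
python3 plan.py 472 299 215 1.279
python3 - <<'E'
from rig import capture
import cv2
c=capture("side");i=c["img"][:,:,::-1]
cv2.imwrite(f"pics/side11.png",cv2.resize(i[80:220,160:320],None,fx=4,fy=4,interpolation=cv2.INTER_CUBIC))
E
```

```text
t13.75 GRASP [479.6  -6.9 226.4] yaw 1.426 tz [ 0.016  0.011 -1.   ] F [-0.2  0.5 -2. ] w 55.3 q [-0.09 -0.25  1.6   0.01  1.78 -1.52]
to [472.0, 299.0, 215.0, 1.279] -> [12.05 -2.08  0.59] spin 0.147
```

View pics/side11.png

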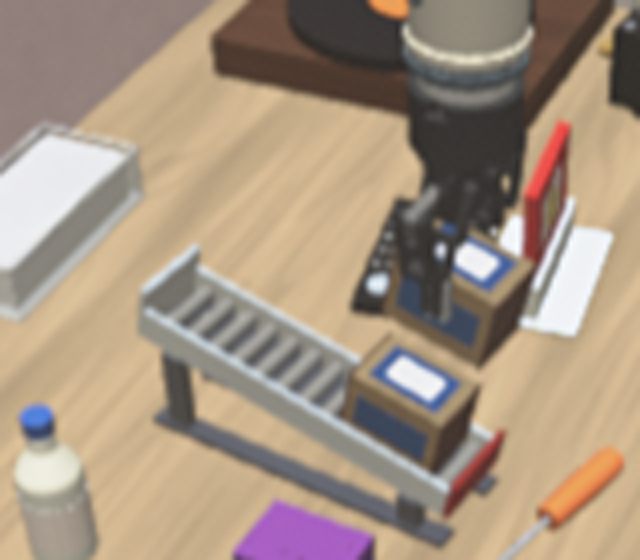

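Emit:
play_rows([
  [[0.7,-0.1,0,0.03,46],[1.9,-0.3,0,0.05,46],[3.3,-0.6,0,0.08,46],[4.7,-0.8,0,0.11,46],[6.1,-1.1,0,0.147,46]],
])

```text
t: 14.3
position: [471.8, 147.6, 380.5]
ee_rot: [-2.522, -1.871, -0.025]
force: [0.1, 0.3, -1.8]
width: 55.4
```

```bash
python3 plan.py 472 299 215 1.279
```

```text
t14.30 GRASP [473.7 149.2 225.5] yaw 1.277 tz [ 0.012  0.011 -1.   ] F [ 0.1  0.3 -1.8] w 55.4 q [ 0.23 -0.2   1.56  0.01  1.77 -1.04]
to [472.0, 299.0, 215.0, 1.279] -> [ 5.71 -1.81  0.48] spin -0.002
```

Emit:
play_rows([
  [[1.5,-0.5,0.1,0,46],[3.0,-1.0,0.2,0,46],[4.3,-1.4,0.3,0,46],[5.3,-1.7,0.4,0,46],[5.7,-1.8,0.5,0,46]],
])

```text
t: 14.8
position: [469.7, 299.3, 367.4]
ee_rot: [-2.518, -1.874, -0.021]
force: [0.1, -0.3, -2.5]
width: 55.5
```

Emit:
play_rows([
  [[0,0,0.5,0,46],[0,0,1.5,0,46],[0,0,2.7,0,46],[0,0,3.9,0,46],[0,0,4.9,0,46]],
])

```text
t: 15.3
position: [470.5, 298.8, 241.3]
ee_rot: [-2.52, -1.872, -0.015]
force: [-0.5, 0.9, -2.7]
width: 55.5
```

```bash
python3 plan.py 472 299 62 1.279;python3 - <<'E'
from rig import capture
import cv2
c=capture("side");i=c["img"][:,:,::-1]
cv2.imwrite(f"pics/side12.png",cv2.resize(i[140:340,150:300],None,fx=3,fy=3,interpolation=cv2.INTER_CUBIC))
E
```

```text
t15.30 GRASP [471.6 299.9  86.4] yaw 1.278 tz [ 0.007  0.008 -1.   ] F [-0.5  0.9 -2.7] w 55.5 q [ 0.5   0.    1.61  0.    1.52 -0.77]
to [472.0, 299.0, 62.0, 1.279] -> [-0.04  0.02  0.97] spin -0.001
```

View pics/side12.png

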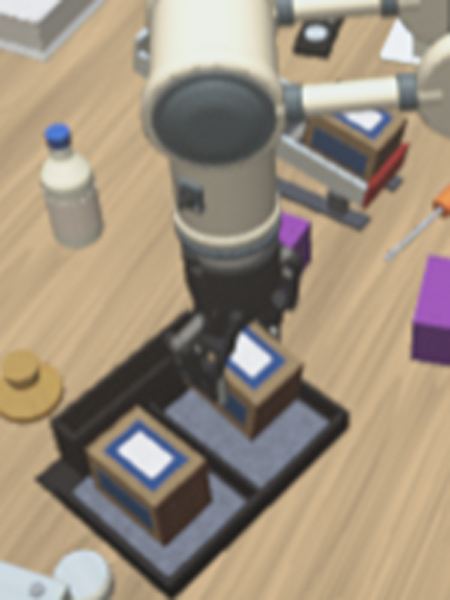

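Emit:
play_rows([
  [[0,0,0.5,0,46],[0,0,0.9,0,46],[0,0,1.1,0,46],[0,0,1.1,0,46],[0,0,1.1,0,46]],
])

```text
t: 15.85
position: [470.0, 298.4, 209.9]
ee_rot: [-2.52, -1.872, -0.008]
force: [1.0, -0.3, -1.9]
width: 55.6
```

```bash
python3 plan.py 472 299 47 1.279
```

```text
t15.85 GRASP [470.4 299.2  54.9] yaw 1.278 tz [ 0.002  0.005 -1.   ] F [ 1.  -0.3 -1.9] w 55.6 q [ 0.5   0.02  1.65  0.    1.47 -0.77]
to [472.0, 299.0, 47.0, 1.279] -> [0.01 0.06 0.31] spin -0.001
```

Emit:
play_rows([
  [[0,0,0.1,0,46],[0,0,0.2,0,46],[0,0,0.3,0,46],[0,0,0.4,0,46],[0,0,0.5,0,46]],
])

```text
t: 16.35
position: [473.1, 297.9, 204.9]
ee_rot: [2.519, 1.87, 0.026]
force: [5.3, -11.2, 27.2]
width: 55.2
```

```bash
python3 plan.py 472 299 47 1.279
python3 - <<'E'
from rig import capture
from h import *
c=capture("side");i=c["img"][:,:,::-1]; np.savez("side13.npz",**c)
cv2.imwrite(f"pics/side13.png",cv2.resize(i[220:340,150:290],None,fx=5,fy=5,interpolation=cv2.INTER_CUBIC))
E
```

```text
t16.35 GRASP [475.6 299.   49.9] yaw 1.277 tz [ 0.016  0.007 -1.   ] F [  5.3 -11.2  27.2] w 55.2 q [ 0.5   0.03  1.65 -0.    1.44 -0.78]
to [472.0, 299.0, 47.0, 1.279] -> [-0.04 -0.14  0.11] spin -0.002
```

View pics/side13.png

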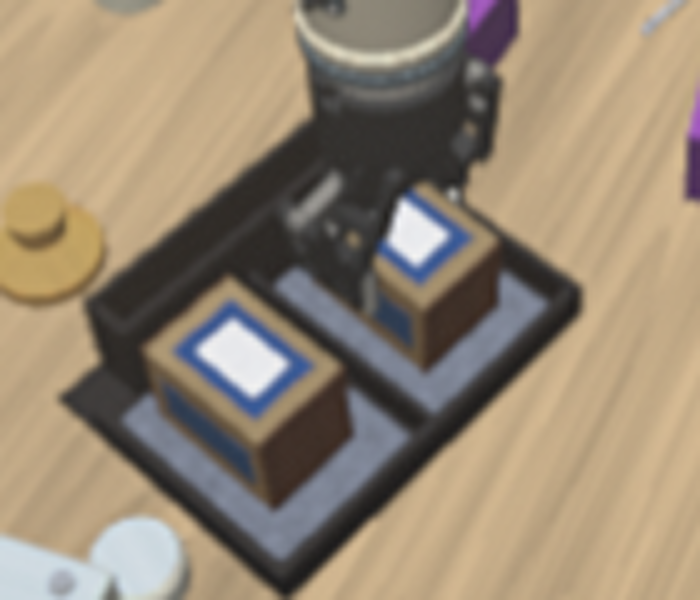

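Emit:
play_rows([
  [[0,0,0.15,0,46],[0,0,0.2,0,46],[0,0,0.25,0,46],[0,0,0.25,0,46]],
])

```text
t: 16.8
position: [475.1, 298.2, 204.1]
ee_rot: [2.517, 1.868, 0.04]
force: [1.1, -4.6, 16.9]
width: 55.4
```

```bash
python3 plan.py 472 299 47 1.279
python3 - <<'E'
from rig import capture
from h import *
c=capture("side");np.savez("side14.npz",**c)
P=cloud(c);hsv=cv2.cvtColor(c["img"],cv2.COLOR_RGB2HSV)
for b in((255,275,225,245),(280,305,185,215)):
    m=(P[...,2]>55)&(P[...,2]<85)&(hsv[...,1]<40)&(hsv[...,2]>190);k=np.zeros_like(m);k[b[0]:b[1],b[2]:b[3]]=1;m&=k
    p=P[m];A=np.c_[p[:,:2],np.ones(len(p))];w=np.linalg.lstsq(A,p[:,2],rcond=None)[0];print(len(p),p.mean(0),w[:2],np.std(A@w-p[:,2]))
E
```

```text
t16.80 GRASP [478.9 299.6  49.1] yaw 1.277 tz [ 0.025  0.009 -1.   ] F [ 1.1 -4.6 16.9] w 55.4 q [ 0.5   0.03  1.65 -0.    1.43 -0.78]
to [472.0, 299.0, 47.0, 1.279] -> [-0.1  -0.26  0.08] spin -0.002
79 [468.21149247 301.39354634  70.32183263] [0.05174812 0.01086688] 1.4673458491268236
140 [509.49313251 399.02324583  68.16950894] [-0.00825832 -0.03609257] 1.6199509218015848
```

Emit:
play_rows([
  [[0,0,0.2,0,46],[0,0,0.3,0,46],[0,0,0.3,0,46]],
])

```text
t: 17.15
position: [476.8, 298.1, 201.9]
ee_rot: [2.514, 1.865, 0.05]
force: [-0.6, -5.7, 17.5]
width: 55.4
```

```bash
python3 plan.py 472 299 47 1.279
python3 - <<'E'
from rig import capture
from h import *
c=capture("side");np.savez("side14.npz",**c)
P=cloud(c);hsv=cv2.cvtColor(c["img"],cv2.COLOR_RGB2HSV)
for b in((255,275,225,245),(280,305,185,215)):
    m=(P[...,2]>55)&(P[...,2]<85)&(hsv[...,1]<40)&(hsv[...,2]>190);k=np.zeros_like(m);k[b[0]:b[1],b[2]:b[3]]=1;m&=k
    p=P[m];A=np.c_[p[:,:2],np.ones(len(p))];w=np.linalg.lstsq(A,p[:,2],rcond=None)[0];print(len(p),p.mean(0),w[:2],np.std(A@w-p[:,2]))
E
```

```text
t17.15 GRASP [481.8 299.8  47. ] yaw 1.277 tz [ 0.032  0.011 -0.999] F [-0.6 -5.7 17.5] w 55.4 q [ 0.5   0.03  1.65 -0.01  1.42 -0.78]
to [472.0, 299.0, 47.0, 1.279] -> [-0.14 -0.37 -0.01] spin -0.002
71 [471.21199839 301.61770147  69.09685049] [-0.00866467  0.02868857] 1.577103933649526
140 [509.43172627 399.24538418  68.24001065] [-0.00385147  0.00613509] 1.448564010273263
```

Emit:
play_rows([
  [[0,0,0,0,46],[0,0,-0.05,0,50],[0,0,-0.05,0,60],[0,0,-0.05,0,65],[0,0,-0.05,0,65]],
])

```text
t: 17.7
position: [476.7, 298.2, 202.8]
ee_rot: [2.514, 1.866, 0.049]
force: [-0.1, -0.2, 0.3]
width: 65.2
```

Emit:
play_rows([
  [[0,0.1,-0.5,0,66],[0,0.2,-1.5,0,70],[0,0.2,-3,0,70],[0,0.2,-4.5,0,60],[0,0.2,-5.5,0,50]],
])

```text
t: 18.2
position: [477.2, 295.2, 344.9]
ee_rot: [2.514, 1.865, 0.056]
force: [1.1, -1.0, 0.9]
width: 50.1
```

```bash
python3 plan.py 500 -30 210 0.6
python3 - <<'E'
from rig import capture
from h import *
c=capture("side");i=c["img"][:,:,::-1]; np.savez("side15.npz",**c)
cv2.imwrite(f"pics/side15.png",cv2.resize(i[130:340,150:310],None,fx=3,fy=3,interpolation=cv2.INTER_CUBIC))
E
```

```text
t18.20 GRASP [482.7 297.2 190. ] yaw 1.277 tz [ 0.036  0.013 -0.999] F [ 1.1 -1.   0.9] w 50.1 q [ 0.5  -0.03  1.46 -0.01  1.67 -0.78]
to [500.0, -30.0, 210.0, 0.6] -> [-12.31   4.48  -0.94] spin 0.677
```

View pics/side15.png

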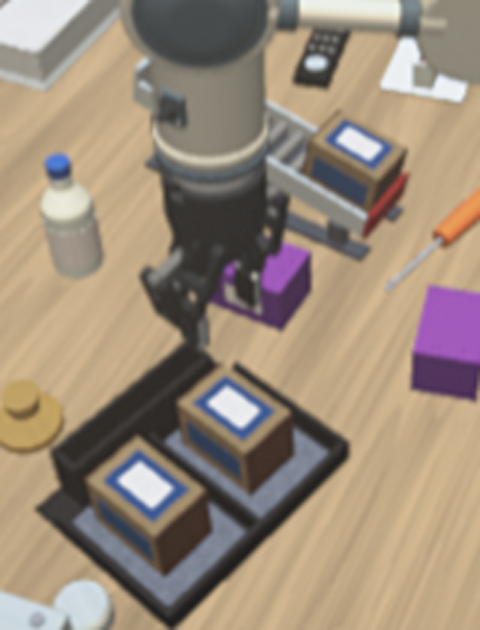

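Emit:
play_rows([
  [[-1.2,0.4,0,0.12,50],[-3,1.0,-0.2,0.26,50],[-4.9,1.6,-0.5,0.4,50],[-6.8,2.3,-0.7,0.54,50],[-8.7,3,-0.9,0.68,50]],
])

```text
t: 18.75
position: [484.7, 65.5, 369.6]
ee_rot: [-3.002, -0.915, -0.071]
force: [0.2, -0.4, 0.4]
width: 49.9
```

```bash
python3 plan.py 505 -150 220 0.2
```

```text
t18.75 GRASP [491.3  67.9 214.8] yaw 0.592 tz [ 0.043  0.016 -0.999] F [ 0.2 -0.4  0.4] w 49.9 q [ 0.06 -0.23  1.6   0.01  1.73 -0.53]
to [505.0, -150.0, 220.0, 0.2] -> [-4.39  7.54 -0.32] spin 0.392
```

Emit:
play_rows([
  [[-0.9,1.6,0,0.1,50],[-1.8,3.2,-0.1,0.2,50],[-2.7,4.8,-0.2,0.3,50],[-3.6,6.3,-0.3,0.39,50],[-4.4,7.6,-0.3,0.39,50]],
])

```text
t: 19.25
position: [498.7, -156.0, 375.5]
ee_rot: [-3.115, -0.31, -0.071]
force: [0.9, 0.8, 0.8]
width: 50.0
```

```bash
python3 plan.py 524 -317 220 0.115
```

```text
t19.25 GRASP [ 505.6 -153.7  220.7] yaw 0.198 tz [ 0.044  0.015 -0.999] F [0.9 0.8 0.8] w 50.0 q [-0.38 -0.14  1.51  0.03  1.74 -0.57]
to [524.0, -317.0, 220.0, 0.115] -> [-0.56  6.55 -0.04] spin 0.083
```

Emit:
play_rows([
  [[-0.1,1.7,0,0.03,50],[-0.3,3.4,0,0.06,50],[-0.4,5.0,0,0.08,50],[-0.5,6.1,-0.2,0.08,50],[-0.5,6.5,-0.4,0.08,50]],
])

```text
t: 19.75
position: [517.7, -320.6, 383.8]
ee_rot: [-3.124, -0.18, -0.069]
force: [0.4, 0.1, -0.6]
width: 50.0
```

Emit:
play_rows([
  [[0,0,1.2,0,50],[0,0,2.4,0,50]],
])

```text
t: 19.95
position: [520.5, -320.0, 325.5]
ee_rot: [-3.126, -0.18, -0.074]
force: [-0.3, -0.7, -1.0]
width: 49.8
```

Emit:
play_rows([
  [[0,0,0.1,0,50]],
])

```text
t: 20.05
position: [520.3, -319.1, 318.3]
ee_rot: [-3.121, -0.18, -0.064]
force: [-0.7, 1.2, -0.2]
width: 50.2
```

```bash
python3 plan.py 524 -317 220 0.115
```

```text
t20.05 GRASP [ 526.5 -316.4  163.5] yaw 0.115 tz [ 0.04   0.017 -0.999] F [-0.7  1.2 -0.2] w 50.2 q [-0.62  0.11  1.37  0.04  1.65 -0.73]
to [524.0, -317.0, 220.0, 0.115] -> [-0.01 -0.02 -2.26] spin -0.000
```

Emit:
play_rows([
  [[0,0,-1.8,0,50],[0,0,-3.0,0,50],[0,0,-1.7,0,50],[0,0,0.2,0,50],[0,0,0.2,0,50]],
])

```text
t: 20.55
position: [519.6, -317.4, 306.9]
ee_rot: [-3.113, -0.181, -0.05]
force: [-1.6, 1.0, -2.3]
width: 49.9
```

```bash
python3 plan.py 524 -317 220 0.115
```

```text
t20.55 GRASP [ 524.3 -313.6  152. ] yaw 0.116 tz [ 0.031  0.024 -0.999] F [-1.6  1.  -2.3] w 49.9 q [-0.61  0.11  1.38  0.04  1.64 -0.73]
to [524.0, -317.0, 220.0, 0.115] -> [ 0.06  0.08 -2.72] spin 0.001
```

Emit:
play_rows([
  [[0,0,-1.8,0,50],[0,0,-3.6,0,50],[0,0,-2.6,0,50],[0,0,-0.7,0,50],[0,0,-0.7,0,50]],
])

```text
t: 21.05
position: [518.2, -316.7, 319.5]
ee_rot: [-3.107, -0.181, -0.037]
force: [-0.7, -0.3, -1.3]
width: 50.1
```

Emit:
play_rows([
  [[0,0,-1.8,0,50],[0,0,-3.4,0,50],[0,0,-2.4,0,50],[0,0,-0.5,0,50],[0,0,-0.5,0,50]],
])

```text
t: 21.55
position: [517.1, -316.2, 327.4]
ee_rot: [-3.1, -0.181, -0.023]
force: [-0.6, 1.2, -0.4]
width: 49.8
```

```bash
python3 plan.py 524 -317 220 0.115
```

```text
t21.55 GRASP [ 519.1 -310.5  172.5] yaw 0.116 tz [ 0.013  0.037 -0.999] F [-0.6  1.2 -0.4] w 49.8 q [-0.62  0.11  1.35  0.04  1.7  -0.73]
to [524.0, -317.0, 220.0, 0.115] -> [ 0.2   0.21 -1.9 ] spin 0.001
```

Emit:
play_rows([
  [[0.1,0.1,-1.5,0,50],[0.2,0.2,-2.8,0,50],[0.2,0.2,-1.6,0,50],[0.2,0.2,0.2,0,50],[0.2,0.2,0.2,0,50]],
])

```text
t: 22.05
position: [522.1, -319.9, 318.8]
ee_rot: [-3.094, -0.181, -0.012]
force: [-0.6, 0.9, -0.9]
width: 50.2
```

```bash
python3 plan.py 524 -316.5 145 0.115 524 -316.5 112 0.115
```

```text
t22.05 GRASP [ 522.9 -313.3  163.9] yaw 0.117 tz [ 0.005  0.042 -0.999] F [-0.6  0.9 -0.9] w 50.2 q [-0.62  0.13  1.34  0.04  1.69 -0.73]
to [524.0, -316.5, 145.0, 0.115] -> [0.02 0.16 0.75] spin 0.002
to [524.0, -316.5, 112.0, 0.115] -> [0.01 0.22 2.07] spin 0.002
```

Emit:
play_rows([
  [[0,0.1,0.5,0,50],[0,0.1,1.1,0,50],[0,0.2,1.6,0,50],[0,0.2,1.9,0,50],[0,0.2,2.0,0,50]],
])

```text
t: 22.55
position: [522.9, -322.7, 267.7]
ee_rot: [-3.093, -0.181, -0.01]
force: [0.0, -0.5, 0.2]
width: 50.1
```

```bash
python3 plan.py 524 -316.5 112 0.115
python3 - <<'E'
from rig import capture
from h import *
for n,b in (("side",(80,175,250,345)),("top",(150,250,330,430))):
    c=capture(n);i=c["img"][:,:,::-1]; np.savez(n+"16.npz",**c)
    cv2.imwrite(f"pics/{n}16.png",cv2.resize(i[b[0]:b[1],b[2]:b[3]],None,fx=5,fy=5,interpolation=cv2.INTER_CUBIC))
E
```

```text
t22.55 GRASP [ 523.5 -316.   112.8] yaw 0.117 tz [ 0.004  0.043 -0.999] F [ 0.  -0.5  0.2] w 50.1 q [-0.62  0.15  1.41  0.04  1.6  -0.73]
to [524.0, -316.5, 112.0, 0.115] -> [0.02 0.02 0.03] spin 0.002
```

View pics/side16.png

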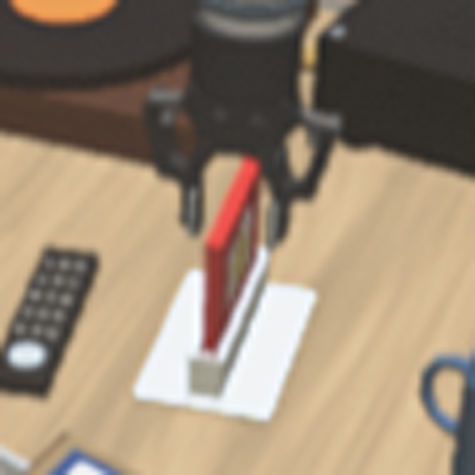

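View pics/top16.png

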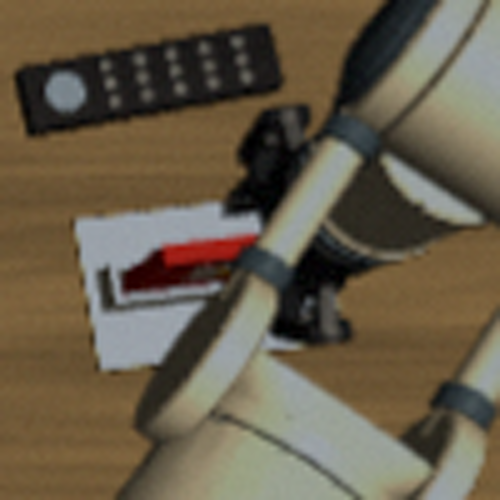

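Emit:
play_rows([
  [[0,0,0,0,40],[0,0,0,0,30],[0,0,0,0,22],[0,0,0,0,16],[0,0,0,0,14]],
])

```text
t: 23.15
position: [523.0, -322.7, 268.7]
ee_rot: [-3.094, -0.181, -0.012]
force: [0.4, -0.1, -0.5]
width: 13.6
```

```bash
python3 plan.py 524 -316.5 112 0.115
```

```text
t23.15 GRASP [ 523.8 -316.1  113.8] yaw 0.117 tz [ 0.005  0.043 -0.999] F [ 0.4 -0.1 -0.5] w 13.6 q [-0.62  0.15  1.4   0.04  1.6  -0.73]
to [524.0, -316.5, 112.0, 0.115] -> [0.01 0.02 0.07] spin 0.002
```

Emit:
play_rows([
  [[0,0,0,0,12],[0,0,0,0,9],[0,0,0,0,6],[0,0,0,0,6]],
])

```text
t: 23.55
position: [523.0, -322.7, 268.8]
ee_rot: [-3.094, -0.181, -0.012]
force: [0.1, -0.2, 1.4]
width: 11.0
```

```bash
python3 plan.py 523.8 -316.1 170 0.117
```

```text
t23.55 GRASP [ 523.8 -316.1  113.9] yaw 0.117 tz [ 0.005  0.042 -0.999] F [ 0.1 -0.2  1.4] w 11.0 q [-0.62  0.15  1.4   0.04  1.6  -0.73]
to [523.8, -316.1, 170.0, 0.117] -> [ 0.02 -0.09 -2.24] spin -0.000
```

Emit:
play_rows([
  [[0,-0.01,-0.2,0,6],[0,-0.02,-0.5,0,6],[0.01,-0.04,-0.9,0,6],[0.01,-0.06,-1.4,0,6],[0.02,-0.08,-2.0,0,6]],
])

```text
t: 24.05
position: [523.0, -322.8, 320.1]
ee_rot: [-3.094, -0.181, -0.012]
force: [0.6, -0.5, -0.6]
width: 10.9
```

```bash
python3 plan.py 523.8 -316.1 290 0.117
python3 - <<'E'
from rig import capture
from h import *
for n,b in (("side",(80,175,250,345)),):
    c=capture(n);i=c["img"][:,:,::-1]; np.savez(n+"17.npz",**c)
    cv2.imwrite(f"pics/{n}17.png",cv2.resize(i[b[0]:b[1],b[2]:b[3]],None,fx=5,fy=5,interpolation=cv2.INTER_CUBIC))
E
```

```text
t24.05 GRASP [ 523.8 -316.2  165.2] yaw 0.117 tz [ 0.005  0.042 -0.999] F [ 0.6 -0.5 -0.6] w 10.9 q [-0.62  0.14  1.33  0.04  1.69 -0.73]
to [523.8, -316.1, 290.0, 0.117] -> [ 0.05 -0.21 -4.99] spin -0.000
```

View pics/side17.png

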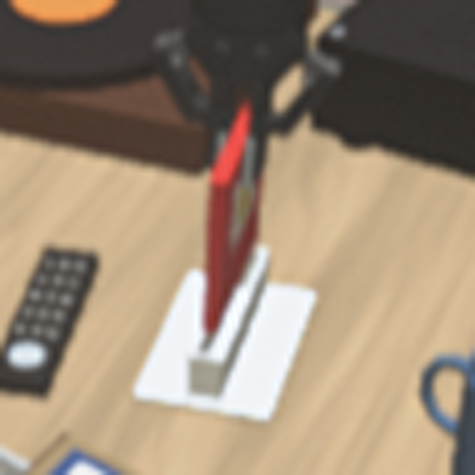

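Emit:
play_rows([
  [[0,0,-0.7,0,6],[0,-0.1,-1.8,0,6],[0,-0.1,-3.2,0,6],[0,-0.2,-4.5,0,6],[0,-0.2,-5,0,6]],
])

```text
t: 24.6
position: [521.1, -322.5, 454.3]
ee_rot: [-3.102, -0.182, -0.027]
force: [0.2, -0.3, -0.2]
width: 11.4
```

```bash
python3 plan.py 530 -100 270 0  565.1 325.3 270 -0.292
```

```text
t24.60 GRASP [ 523.4 -317.1  299.4] yaw 0.117 tz [ 0.015  0.035 -0.999] F [ 0.2 -0.3 -0.2] w 11.4 q [-0.62  0.15  1.08  0.04  1.92 -0.72]
to [530.0, -100.0, 270.0, 0.0] -> [ 1.25 -8.55  1.49] spin 0.117
to [565.1, 325.3, 270.0, -0.292] -> [  4.63 -25.27   2.11] spin 0.409
```

Emit:
play_rows([
  [[0.1,-0.9,0,0.02,6],[0.4,-2.3,0.1,0.06,6],[0.7,-4.0,0.3,0.1,6],[1.0,-5.8,0.5,0.14,6],[1.4,-7.6,0.7,0.18,6]],
])

```text
t: 25.1
position: [533.5, -127.9, 442.9]
ee_rot: [-3.104, 0.101, -0.021]
force: [-0.2, 0.3, -1.2]
width: 11.3
```

```bash
python3 plan.py 565.1 325.3 270 -0.292
```

```text
t25.10 GRASP [ 535.8 -122.4  288.1] yaw -0.065 tz [ 0.015  0.036 -0.999] F [-0.2  0.3 -1.2] w 11.3 q [-0.31 -0.04  1.3   0.04  1.88 -0.23]
to [565.1, 325.3, 270.0, -0.292] -> [-1.000e-02 -1.791e+01  1.380e+00] spin 0.227
```

Emit:
play_rows([
  [[0,-1.8,0.1,0.05,6],[0,-3.6,0.2,0.1,6],[0,-5.4,0.3,0.15,6],[0,-7.2,0.4,0.2,6],[0,-9.0,0.5,0.23,6]],
])

```text
t: 25.6
position: [548.1, 98.8, 438.0]
ee_rot: [-3.07, 0.459, -0.014]
force: [0.5, -0.2, -0.5]
width: 11.4
```

```bash
python3 plan.py 565.1 325.3 270 -0.292
```

```text
t25.60 GRASP [550.3 104.3 283.1] yaw -0.297 tz [ 0.014  0.035 -0.999] F [ 0.5 -0.2 -0.5] w 11.4 q [ 0.11 -0.02  1.29  0.04  1.86  0.41]
to [565.1, 325.3, 270.0, -0.292] -> [-2.03 -8.6   0.84] spin -0.005
```

Emit:
play_rows([
  [[-0.4,-1.8,0.1,0,6],[-0.8,-3.6,0.2,0,6],[-1.2,-5.4,0.3,0,6],[-1.6,-6.9,0.4,0,6],[-1.9,-8.0,0.6,0,6]],
])

```text
t: 26.1
position: [561.1, 307.0, 429.5]
ee_rot: [-3.071, 0.457, -0.012]
force: [-0.7, -0.0, -0.9]
width: 11.2
```

```bash
python3 plan.py 565.1 325.3 220 -0.292
```

```text
t26.10 GRASP [563.2 312.5 274.6] yaw -0.295 tz [ 0.013  0.036 -0.999] F [-0.7 -0.  -0.9] w 11.2 q [0.44 0.19 1.07 0.03 1.85 0.74]
to [565.1, 325.3, 220.0, -0.292] -> [-0.08 -0.43  2.2 ] spin -0.003
```

Emit:
play_rows([
  [[-0.1,-0.3,0.5,0,6],[-0.1,-0.4,1.2,0,6],[-0.1,-0.4,2.2,0,6],[-0.1,-0.4,3.2,0,6],[-0.1,-0.4,3.2,0,6]],
])

```text
t: 26.6
position: [562.4, 319.2, 343.6]
ee_rot: [-3.076, 0.458, -0.0]
force: [0.9, 0.0, -1.8]
width: 11.2
```

```bash
python3 plan.py 565.1 325.3 185 -0.292
python3 - <<'E'
from rig import capture
from h import *
for n,b in (("side",(170,330,130,290)),("top",(130,260,90,230))):
    c=capture(n);i=c["img"][:,:,::-1]; np.savez(n+"18.npz",**c)
    cv2.imwrite(f"pics/{n}18.png",cv2.resize(i[b[0]:b[1],b[2]:b[3]],None,fx=3.7,fy=3.7,interpolation=cv2.INTER_CUBIC))
E
```

```text
t26.60 GRASP [563.2 324.  188.7] yaw -0.296 tz [ 0.005  0.031 -1.   ] F [ 0.9  0.  -1.8] w 11.2 q [0.46 0.2  1.21 0.03 1.7  0.76]
to [565.1, 325.3, 185.0, -0.292] -> [ 0.06 -0.07  0.15] spin -0.004
```

View pics/side18.png

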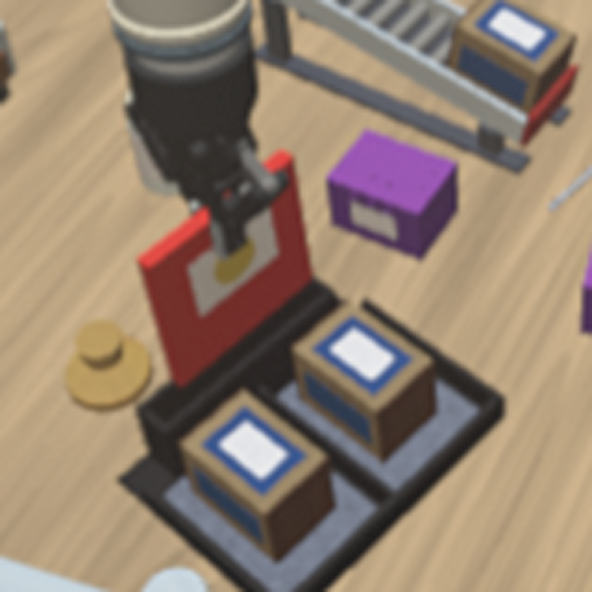

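View pics/top18.png

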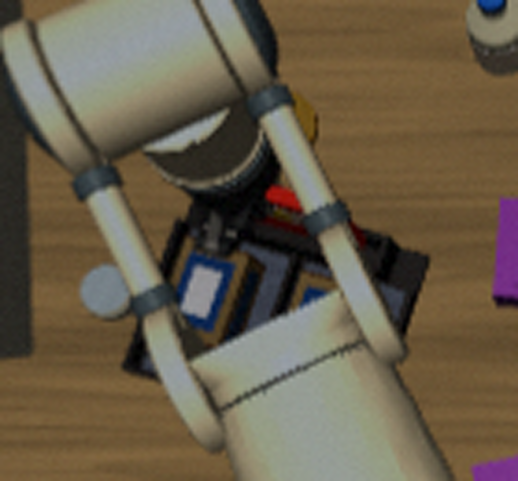

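```bash
python3 - <<'E'
from h import *
c=load("side18.npz");P=cloud(c)
yaw=-0.292;R=np.array([[np.cos(yaw),-np.sin(yaw)],[np.sin(yaw),np.cos(yaw)]]);o=np.array([488.,348.5])
hsv=cv2.cvtColor(c["img"],cv2.COLOR_RGB2HSV)
m=((hsv[...,0]<8)|(hsv[...,0]>172))&(hsv[...,1]>120);k=np.zeros_like(m);k[205:280,160:220]=1;m&=k
p=P[m];q=np.c_[(p[:,:2]-o)@R,p[:,2]]
f=q[(q[:,2]<192)&(q[:,2]>85)&(abs(q[:,0]-75)<20)]
A=np.c_[f[:,1:],np.ones(len(f))];w=np.linalg.lstsq(A,f[:,0],rcond=None)[0]
print(len(f),"face x = %.4f y + %.4f z + %.1f"%tuple(w),np.std(A@w-f[:,0]),"x at z=81",w@[0,81,1],"at 189",w@[0,189,1])
print("y range",np.percentile(f[:,1],[0,1,99,100]),"z",np.percentile(f[:,2],[0,1,99,100]))
for lo,hi in((85,100),(110,125),(130,150),(160,180)):
    g=f[(f[:,2]>lo)&(f[:,2]<hi)];print(lo,np.percentile(g[:,1],[1,99]).round(1))
# bottom edge line vs y
for lo in range(-60,60,20):
    g=q[(q[:,1]>lo)&(q[:,1]<lo+20)&(abs(q[:,0]-75)<20)];print(lo,g[:,2].min().round(1))
E
python3 plan.py 565.1 325.3 185 -0.292
```

```text
792 face x = 0.0112 y + 0.0065 z + 73.3 1.4521497559221788 x at z=81 73.78235611230897 at 189 74.48464338093635
y range [-67.57734846 -65.2847135   57.42491428  57.92207838] z [ 85.26773626  86.18085104 191.27428751 191.95989004]
85 [-66.   56.6]
110 [-65.6  56.7]
130 [-64.5  57.2]
160 [-64.8  57.6]
-60 50.5
-40 46.6
-20 49.7
0 48.0
20 48.9
40 51.3
t26.70 GRASP [564.5 324.8 194.2] yaw -0.296 tz [ 0.012  0.034 -0.999] F [ 0.3  0.7 -0.2] w 11.3 q [0.46 0.2  1.21 0.03 1.71 0.76]
to [565.1, 325.3, 185.0, -0.292] -> [ 0.01 -0.01  0.37] spin -0.004
```

Emit:
play_rows([
  [[0.03,-0.1,0,-0.008,6],[0.03,-0.16,0.2,-0.008,6],[0.03,-0.14,0.7,-0.008,6],[0.03,-0.12,1.2,-0.008,6],[0.03,-0.1,1.5,-0.008,6]],
])

```text
t: 27.2
position: [564.4, 322.8, 309.2]
ee_rot: [-3.075, 0.446, -0.007]
force: [0.0, 0.1, -0.6]
width: 11.5
```

```bash
python3 plan.py 565.1 325.3 150 -0.292
python3 - <<'E'
from rig import capture
from h import *
for n,b in (("side",(200,310,150,260)),):
    c=capture(n);i=c["img"][:,:,::-1]; np.savez(n+"19.npz",**c)
    cv2.imwrite(f"pics/{n}19.png",cv2.resize(i[b[0]:b[1],b[2]:b[3]],None,fx=5,fy=5,interpolation=cv2.INTER_CUBIC))
E
```

```text
t27.20 GRASP [565.8 327.9 154.3] yaw -0.288 tz [ 0.009  0.033 -0.999] F [ 0.   0.1 -0.6] w 11.5 q [0.46 0.22 1.26 0.03 1.64 0.75]
to [565.1, 325.3, 150.0, -0.292] -> [0.   0.12 0.17] spin 0.004
```

View pics/side19.png

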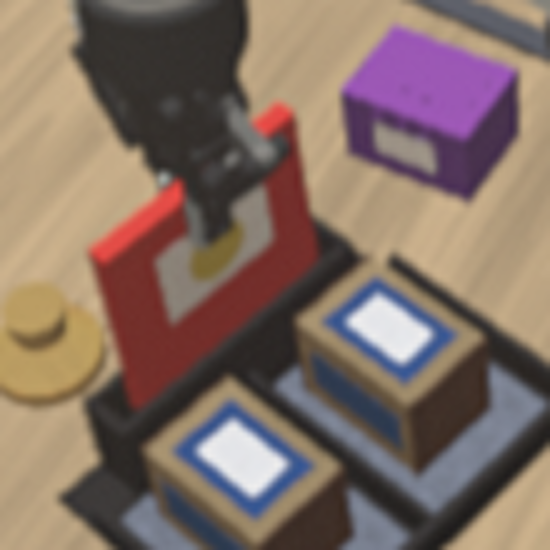

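Emit:
play_rows([
  [[0,0.01,0.3,0,6],[0,0.02,0.7,0,6],[0,0.03,1.0,0,6],[0,0.04,1.25,0,6],[0,0.04,1.4,0,6]],
])

```text
t: 27.75
position: [564.2, 322.8, 272.0]
ee_rot: [-3.077, 0.446, -0.003]
force: [-0.3, 0.5, -0.7]
width: 11.4
```

```bash
python3 plan.py 565.1 325.3 114 -0.292
```

```text
t27.75 GRASP [565.2 327.8 117.1] yaw -0.288 tz [ 0.007  0.032 -0.999] F [-0.3  0.5 -0.7] w 11.4 q [0.46 0.23 1.31 0.03 1.58 0.75]
to [565.1, 325.3, 114.0, -0.292] -> [0.02 0.1  0.12] spin 0.004
```

Emit:
play_rows([
  [[0,0,0.05,0,6],[0,0,0.1,0,6],[0,0,0.15,0,6],[0,0,0.18,0,6],[0,0,0.18,0,6]],
])

```text
t: 28.25
position: [564.3, 322.8, 269.2]
ee_rot: [-3.076, 0.446, -0.005]
force: [-2.9, -3.0, 5.3]
width: 11.4
```

```bash
python3 plan.py 565.1 325.3 114 -0.292
```

```text
t28.25 GRASP [565.5 327.8 114.3] yaw -0.288 tz [ 0.008  0.032 -0.999] F [-2.9 -3.   5.3] w 11.4 q [0.46 0.23 1.32 0.03 1.57 0.75]
to [565.1, 325.3, 114.0, -0.292] -> [0.01 0.1  0.01] spin 0.004
```

Emit:
play_rows([
  [[0,0,0.1,0,6],[0,0,0.15,0,6],[0,0,0.15,0,6]],
])

```text
t: 28.55
position: [564.3, 322.7, 269.0]
ee_rot: [-3.075, 0.446, -0.009]
force: [-4.2, -4.3, 11.2]
width: 11.3
```

```bash
python3 plan.py 565.1 325.3 114 -0.292
python3 - <<'E'
from rig import capture
from h import *
for n,b in (("side",(210,320,150,260)),):
    c=capture(n);i=c["img"][:,:,::-1]; np.savez(n+"20.npz",**c)
    cv2.imwrite(f"pics/{n}20.png",cv2.resize(i[b[0]:b[1],b[2]:b[3]],None,fx=5,fy=5,interpolation=cv2.INTER_CUBIC))
    P=cloud(c)
yaw=-0.292;R=np.array([[np.cos(yaw),-np.sin(yaw)],[np.sin(yaw),np.cos(yaw)]]);o=np.array([488.,348.5])
hsv=cv2.cvtColor(c["img"],cv2.COLOR_RGB2HSV)
m=((hsv[...,0]<8)|(hsv[...,0]>172))&(hsv[...,1]>120);k=np.zeros_like(m);k[205:300,160:220]=1;m&=k
p=P[m];q=np.c_[(p[:,:2]-o)@R,p[:,2]]
t=q[(q[:,0]>76.5)&(q[:,0]<90)&(q[:,2]>115)&(q[:,2]<145)]
for lo in range(-70,70,20):
    g=t[(t[:,1]>lo)&(t[:,1]<lo+20)]
    if len(g):print(lo,len(g),np.median(g[:,2]).round(1),np.median(g[:,0]).round(1))
E
```

```text
t28.55 GRASP [566.  327.8 114.1] yaw -0.288 tz [ 0.011  0.033 -0.999] F [-4.2 -4.3 11.2] w 11.3 q [0.46 0.23 1.32 0.03 1.57 0.75]
to [565.1, 325.3, 114.0, -0.292] -> [-0.01  0.11  0.  ] spin 0.004
-70 19 130.0 80.5
-50 12 131.2 81.2
-10 3 131.3 83.8
10 30 130.2 80.8
30 29 130.1 81.7
50 24 128.6 80.7
```

View pics/side20.png

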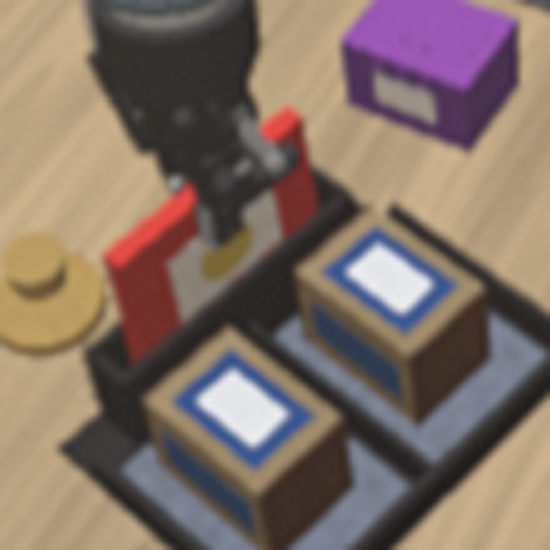

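Emit:
play_rows([
  [[0,0,-0.03,0,8],[0,0,-0.03,0,12],[0,0,-0.03,0,18],[0,0,-0.03,0,26],[0,0,-0.03,0,34]],
])

```text
t: 29.1
position: [564.3, 322.7, 269.3]
ee_rot: [-3.075, 0.446, -0.008]
force: [0.5, -0.2, -0.4]
width: 33.7
```

Emit:
play_rows([
  [[0,0,0,0,40],[0,0,-0.5,0,44],[0,0,-1.2,0,44],[0,0,-2.2,0,44],[0,0,-3.4,0,44]],
])

```text
t: 29.6
position: [563.2, 319.8, 355.0]
ee_rot: [-3.076, 0.446, -0.007]
force: [0.9, 0.7, 0.1]
width: 44.1
```

Emit:
play_rows([
  [[0,0.8,-0.8,0,44],[0,2.2,-1,0,44],[0,3.9,-1,0,44],[0,5.4,-1,0,44],[0,6.0,-1,0,44]],
])

```text
t: 30.1
position: [519.6, 172.8, 376.4]
ee_rot: [-3.076, 0.449, -0.009]
force: [0.0, 0.7, -0.2]
width: 44.1
```

```bash
python3 plan.py 400 -100 280 -0.292
python3 - <<'E'
from rig import capture
from h import *
for n in("side","top"):
    c=capture(n);i=c["img"][:,:,::-1]; np.savez(n+"21.npz",**c)
    cv2.imwrite(f"pics/{n}21.png",cv2.resize(i,None,fx=1.5,fy=1.5,interpolation=cv2.INTER_CUBIC))
    if n=="side":cv2.imwrite(f"pics/{n}21c.png",cv2.resize(i[205:325,150:280],None,fx=5,fy=5,interpolation=cv2.INTER_CUBIC))
E
```

```text
t30.10 GRASP [521.3 177.7 221.5] yaw -0.290 tz [ 0.011  0.032 -0.999] F [ 0.   0.7 -0.2] w 44.1 q [ 0.25 -0.06  1.44  0.03  1.75  0.55]
to [400.0, -100.0, 280.0, -0.292] -> [-1.47 11.95 -2.75] spin 0.002
```

View pics/side21.png

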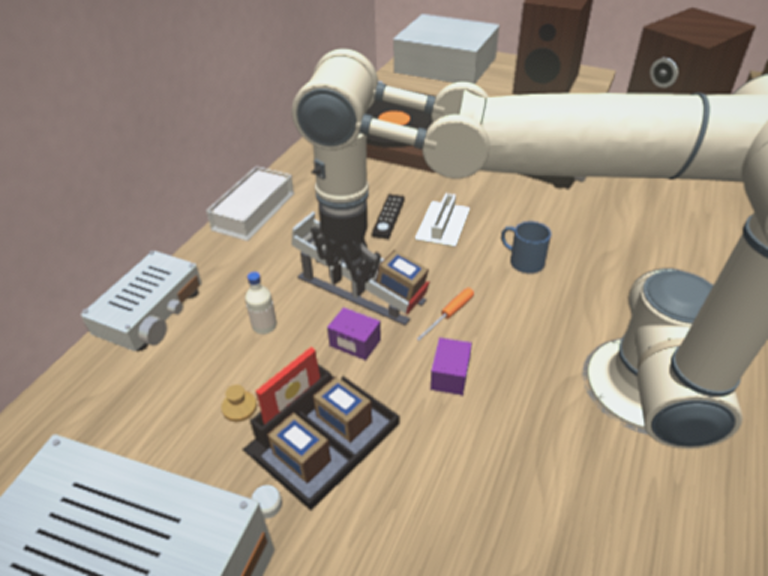

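View pics/side21c.png

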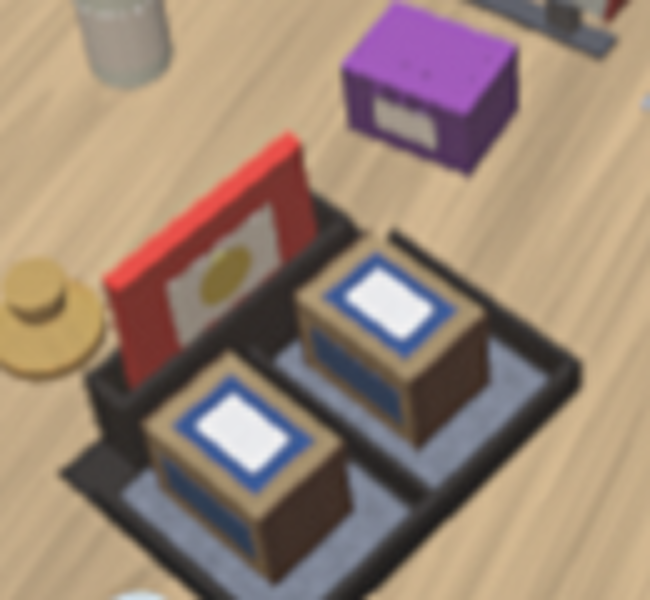

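View pics/top21.png

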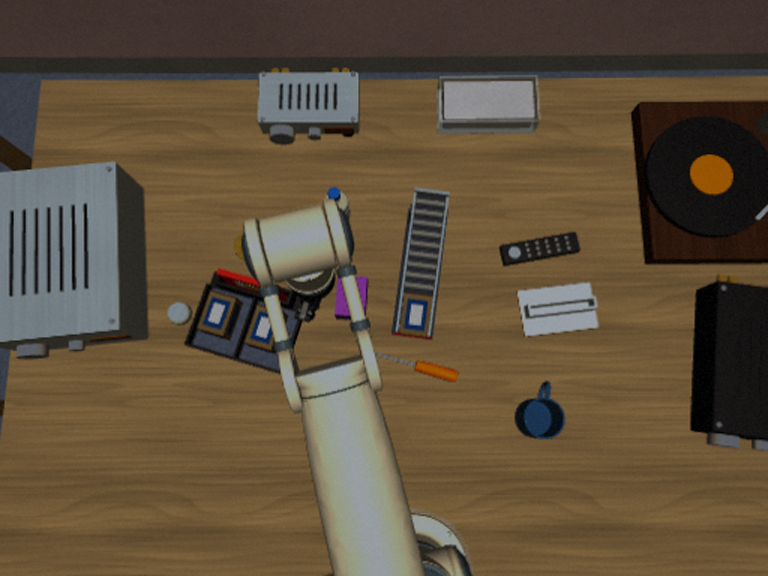

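Run:
```python
from h import *
c=load("side21.npz");P=cloud(c);t=load("top21.npz");T=cloud(t)
h=cv2.cvtColor(t["img"],cv2.COLOR_RGB2HSV);k=np.zeros(h.shape[:2],bool);k[180:230,335:415]=1
st=T[k&(T[...,2]>2)&(T[...,2]<11)&(h[...,1]<60)];print("stand",cv2.minAreaRect(np.float32(st[:,:2])),"was 525.6,-319.8, 6.76deg")
w=np.uint8((h[...,1]<60)&(h[...,2]>120));w[:200]=0;w[220:]=0;w[:,:270]=0;w[:,287:]=0
print("C",np.median(T[w>0],0),"home 496.2,-8.2,115.8")
yaw=-0.292;R=np.array([[np.cos(yaw),-np.sin(yaw)],[np.sin(yaw),np.cos(yaw)]]);o=np.array([488.,348.5])
s=cv2.cvtColor(c["img"],cv2.COLOR_RGB2HSV)
m=((s[...,0]<8)|(s[...,0]>172))&(s[...,1]>120);k=np.zeros_like(m);k[205:300,160:220]=1;m&=k
q=np.c_[(P[m][:,:2]-o)@R,P[m][:,2]]
print("case y",np.percentile(q[:,1],[1,99]),"top z",np.percentile(q[:,2],97))
f=q[(q[:,2]<124)&(q[:,2]>65)];A=np.c_[f[:,1:],np.ones(len(f))];print("face",np.linalg.lstsq(A,f[:,0],rcond=None)[0])
for b in((255,275,222,245),(280,305,185,215)):
    m=(P[...,2]>55)&(P[...,2]<85)&(s[...,1]<40)&(s[...,2]>190);k=np.zeros_like(m);k[b[0]:b[1],b[2]:b[3]]=1;m&=k
    p=P[m];A=np.c_[p[:,:2],np.ones(len(p))];print(len(p),p.mean(0),np.linalg.lstsq(A,p[:,2],rcond=None)[0][:2])
from rig import bot
print(bot.close_job())
```

```text
stand ((525.635986328125, -323.1214294433594), (100.96808624267578, 167.85171508789062), 6.586686134338379) was 525.6,-319.8, 6.76deg
C [494.34938027  -8.28321422 115.21322702] home 496.2,-8.2,115.8
case y [-60.58323539  62.77816331] top z 131.83708129237772
face [ 6.05287775e-03 -4.22978634e-03  7.69241931e+01]
113 [478.51716161 300.98752854  68.37841063] [-0.00562743  0.01583624]
141 [509.41759676 399.22552857  68.41578242] [-0.00401884  0.04021498]
the job is handed in; nothing more can be done
None
```

The order is made up, and I handed the job in at about 30 s of the 72 s allowed. The first carton is in the left bay and the second in the right. The red case is in the tray's slot, and the last carton has rolled to the stop.

- **Cartons in the tray:** both tops measure about 68 mm above the table, which is right for lying flat on the bay floors. The fitted slopes were 0.04 rad or less, about the noise of the camera depth. Each carton came out of the lane pitched, so I lowered its front edge first and pressed lightly (up to 27 N) until it turned flat. It slid a few mm inside its bay as it did.
- **Case:** the face is upright to about 0.004 rad. Just before release its top measured about 130 mm, which is right for standing on the slot floor. The last check read 131.8 mm from a noisier upper-end estimate.
- **Last carton:** it sits within 2 mm of where the first carton rested against the stop.
- **Stand:** its centre read the same in x and 3 mm different in y. This time the outline came out 7 mm too long, so I put that down to the masking. The before and after pictures show no shift.
- **Rest of the scene:** the bystanders and the purple look-alikes look unmoved in the last pictures, though I did not measure them.
- **Tool tilt:** pressing the cartons flat tilted the tool by up to 0.04 rad. I brought that down to about 0.01 rad across the jaws before gripping the case.

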